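# Case into tray, loaded tray into the sloping rack

## Task

Set the tall narrow parts case upright into the shallow grey tray where the tray stands on the table, then take the loaded tray by its sides and seat it fully home in the empty bay of the sloping rack, flat on the bay's floor and inside its four corner guides. Let go with the case still fully down in the tray, do not tip the case over, and leave the other things on the table where they are.

Things in the scene. Friction and masses are not known exactly. Their poses are not given: they have to be found in the camera images.
- case_center (a point): parts case: closed white box with black lid, 66 long (its x) x 40 wide (y) x 56 tall (z), about 140 g, upright on the table. The point is its centre, 28 above its underside. Fits the tray either way round, long side along long side, with 3 of play each side; once seated it stands 37 out of the tray.
- tray_center (a point): shallow open grey tray, outside 78 long (its x) x 52 wide (y) x 22 tall (z), walls and floor 3 thick, inside 72 x 46, about 90 g, flat on the table. The point is its centre, 11 above its underside; a fully seated case has its centre 20 above this point. Grip the loaded tray across its 52 width, at mid-length.
- bay (a point): middle of the empty bay's floor (upper face) (black) in the fixed rack, 52 above the table. z: square to the floor, leans 25 deg towards the robot's side; x: up the slope; y: across. Four white L corner guides 14 high leave 84 (x) by 58 (y) clear, 3 of play round the tray; long sides open for 48 at the middle, for fingers. Tray fits either way round, long side up the slope; home, its centre is 11 above the point.
- twin (a point): middle of the floor of the rack's other bay, same axes and sizes, 130 to the left or right of the empty one; it already holds a fixed tray and case like these, reaching 59 above its floor. The rack's grey foot board is 140 x 270 x 10 tall.
- tumbler_center (a point): bystander: amber see-through tumbler, 68 across, 88 tall; the point is at its centre
- big_case_center (a point): bystander: wide flat closed white case with black lid, 105 x 75 x 36 tall, too big for the tray; the point is at its centre
- tape_center (a point): bystander: roll of paper tape lying flat, 64 across, 18 tall; the point is on its axis half-way up
- stapler_center (a point): bystander: black stapler, 120 x 30 x 50 tall; the point is over the middle of its foot, 20 above its underside
- bottle_center (a point): bystander: amber bottle, 60 across, 170 tall; the point is on its axis half-way up
- screwdriver_center (a point): bystander: screwdriver, 160 long, lying flat; the point is by the middle of its length
Not all that is in view belongs to the job. What is shaped like the part that bears tray_center but green or yellow is not meant.

How it is judged (in metres and radians):
On the way, in this order (a step that is already met when the one before it is completed fails the run):
1. the case is fully down in the tray while the tray still stands flat on the table (x of case_center in the frame of tray_center between -0.006 and 0.006 m and y of case_center in the frame of tray_center between -0.006 and 0.006 m and z of case_center in the frame of tray_center between 0.016 and 0.024 m and angle between the z axis of case_center and the z axis of tray_center, either way round below 0.08 rad and height (world z) of tray_center below 0.02 m and angle between tray_center's own z axis and vertical below 0.1 rad), for 0.2 s.
2. tray and case are lifted clear of the table as one unit (x of case_center in the frame of tray_center between -0.006 and 0.006 m and y of case_center in the frame of tray_center between -0.006 and 0.006 m and z of case_center in the frame of tray_center between 0.016 and 0.024 m and angle between the z axis of case_center and the z axis of tray_center, either way round below 0.08 rad and height (world z) of tray_center above 0.04 m), for 0.1 s.
At the end, for the whole second after the job is handed in: Tray home in the empty bay: centre within 7 mm of the bay's middle each way, 7 to 15 mm above its floor, square to it within 0.06 rad; case fully down in the tray: centre within 6 mm of the tray's middle each way, 16 to 24 mm above the tray's centre, square within 0.08 rad; both at rest (x of case_center in the frame of tray_center between -0.006 and 0.006 m and y of case_center in the frame of tray_center between -0.006 and 0.006 m and z of case_center in the frame of tray_center between 0.016 and 0.024 m and angle between the z axis of case_center and the z axis of tray_center, either way round below 0.08 rad and x of tray_center in the frame of bay between -0.007 and 0.007 m and y of tray_center in the frame of bay between -0.007 and 0.007 m and z of tray_center in the frame of bay between 0.007 and 0.015 m and angle between the z axis of tray_center and the z axis of bay, either way round below 0.06 rad and linear speed of each of tray, case below 0.02 m/s); the robot touches nothing.
It fails at once if the case is tipped over (more than 60 degrees) (angle between case_center's own z axis and vertical above 1.05 rad).
It fails at once if a bystander is moved more than 30 mm (distance of any of tumbler_center, big_case_center, tape_center, stapler_center, bottle_center, screwdriver_center from where it was at the start of the episode above 0.03 m).
It also fails if it takes over 69 s, if anything falls off the work surface, if the arm or the gripper's body presses on something with over 40 N, if the wrist force passes 120 N, or if a joint passes its speed limit or range.

## Robot

A 6-joint arm with a two-finger parallel gripper is mounted at the origin on the work surface. World frame = base frame: x ahead of the robot, y to its left, z up, the work surface at z = 0. Lengths are in mm, angles in rad, forces in N, time in s.
With the tool pointing down it reaches from about 350 to 975 mm from the base axis. Payload 7.1 kg.
Tool frame: the origin (TCP) lies at the very end of the fingers, on their centre line; the grasp point (between the pads) lies 19 mm behind it; z points along the fingers, y is the direction in which the jaws open and shut (so a half turn about z gives the same grasp; the last joint's range is limited). The gripper opens to 88 mm and grips with 3 to 60 N. Pads are 20 mm wide; open, the fingers measure 115 mm over their backs; the gripper's body (75 mm by 178 mm) begins 61 mm behind the grasp point.
Start: joints at [1.133, 0.423, 1.63, -0, 1.089, -0.019], TCP at [254.133, 570.983, 222.675] pointing down, gripper open.
Joint ranges: [-3, 3], [-0.9, 2.11], [0.09, 2.58], [-1.31, 4.45], [0.11, 2.69], [-2.54, 2.54]. Speed limits (rad/s): [2.39, 2.39, 3.01, 3.14, 3.14, 3.14].

## Interface

Orientations are given as a rotation vector (axis times angle).
In Python, from workcell import readout, imaging, close_job gives the robot as it stands.
- The arm moves only by the tool carry_out, never from a script. Its argument "rows" is a list of rows, each a list of 3 entries, a list of its own where there are three numbers: the shift along the tool's x, y, z in m, then the turn, a rotation vector about the tool's x, y, z in rad, then the closure, from 0 (fully open) to 1 (shut). In form: [[[dx, dy, dz], [wx, wy, wz], hand], ...]. A call has 1 to 12 rows; each row shifts and turns the commanded pose from where the row before left it, along the tool's axes as they then stand; what a row does not reach is not made up. A row lasts 1/12 s, in which the tool goes at most 41.7 mm and 7.16 degrees, less where a joint would pass 70% of its speed; a pose out of reach is approached as far as the arm can. A call with a gripper value outside its range is refused whole. The fingers move at their own pace and stop on an object; the grip force is fixed at half the most. Time passes only in rows, so rows that do not move let the fingers close. It gives the time, the measured TCP pose, the force and the opening at its end, in the units of the state.
- readout.get_obs(): the state, without advancing time (a new reading comes with each control period).
- imaging.get_image(name): name is "scene" or "top" or "wrist"; returns the picture (420x560x3 uint8, red, green, blue); there is no depth.
- imaging.camera_params(name): a dict with "fx", "fy", "cx", "cy" (pixels), "k1" (the pictures are not rectified: a ray, as slopes to the right and down, at radius r is drawn at 1 + k1 r^2 times it, then the intrinsics apply), "rvec" (rotation vector, rad) and "tvec" (3), from world to camera coordinates, as OpenCV has them; the wrist camera has in their place "T_tool_cam" (4x4, takes a point from camera to tool coordinates, whose origin is the TCP and whose axes are the flange's). Camera axes: x right, y down, z forward; pixel columns grow to the right and rows downward; lengths in mm; the calibration is good to about 2 mm. A picture is of the moment at which its call begins: read the wrist's pose just before it. camera_params takes no time and is no camera call.
- close_job(): hands the job in, once; it reports no verdict.
The state is a dict: "t": time; "qpos": joint angles; "qvel": joint speeds; "joint_torque": joint torques, N m; "ee_pos": TCP position; "orientation": TCP orientation; "ft_force": force on the tool from outside, world axes, zero at the start; "moment": the same for the moment, N m; "width": finger opening in mm.
Only numpy, scipy, OpenCV 4.12 (cv2) and the standard library are available. Lean on these libraries where they do the work, as an engineer would, in place of code of your own. Each camera call takes 0.05 s, during which the arm holds its last target.

## Working session

There is one attempt and no reset: what is moved stays moved. The work goes in short steps, Python scripts to look and compute and a tool call to move; the robot and the scene stay as the last step left them, time stands still between calls to the robot, and variables do not carry over. Pictures are saved under pics/ and viewed, and the job is handed in when it is done.

Besides the shell and the picture viewer there is one more tool, called after "Emit:" as name(argument=value, ...), one argument or row to a line, values as JSON. carry_out: Moves the arm, as the interface text tells. Its arguments: {"type":"object","properties":{"rows":{"type":"array","items":{"type":"array"}}},"required":["rows"]}

```bash
mkdir -p pics; ls; python3 - <<'E'
from workcell import readout, imaging
import cv2
print(readout.get_obs())
for n in ["scene","top","wrist"]:
    print(n,imaging.camera_params(n))
    im=imaging.get_image(n); cv2.imwrite(f"pics/{n}0.png",im[:,:,::-1])
E
```

```text
pics
{'t': 0.0, 'qpos': array([ 1.13301862e+00,  4.23821922e-01,  1.63070935e+00,  1.03673931e-06,
        1.08858929e+00, -1.89904329e-02]), 'qvel': array([-0.00121254, -0.00029198,  0.00073959,  0.00101887, -0.00049723,
        0.00010495]), 'joint_torque': array([-1.37066447e-03, -5.44607484e+01, -2.73669702e+01,  6.43134350e-02,
        2.25946424e-02, -1.02303331e-04]), 'ee_pos': array([253.88870377, 570.48928934, 221.90590583]), 'orientation': array([-6.52961343e-01, -3.07263102e+00,  2.33713709e-03]), 'ft_force': array([ 0.4734149 , -1.14464816,  0.07557567]), 'moment': array([ 0.01381903,  0.01653803, -0.01278758]), 'width': 87.99294902198112}
scene {'fx': 445.0006122122695, 'fy': 445.0006122122695, 'cx': 283.1968433870091, 'cy': 214.8708095455453, 'k1': -0.0016417283674617566, 'rvec': array([ 2.06794436,  1.17406321, -0.52574789]), 'tvec': array([-267.82107749, -240.43829967, 1469.41361035])}
top {'fx': 379.7451826126661, 'fy': 379.7451826126661, 'cx': 278.11329606261535, 'cy': 211.97560851070133, 'k1': 0.01768205696329056, 'rvec': array([ 2.15722667, -2.11303221,  0.1880941 ]), 'tvec': array([-22.20792906, 525.13745753, 945.04657295])}
wrist {'fx': 334.36842016898345, 'fy': 334.36842016898345, 'cx': 277.4056889128566, 'cy': 212.42112596141814, 'k1': 0.014184022391548527, 'T_tool_cam': array([[ 9.32077507e-04, -9.56560608e-01, -2.91532047e-01,
         7.97555804e+01],
       [ 9.99999462e-01,  1.02409107e-03, -1.63028982e-04,
         5.17376043e-01],
       [ 4.54502469e-04, -2.91531739e-01,  9.56561048e-01,
        -1.62030995e+02],
       [ 0.00000000e+00,  0.00000000e+00,  0.00000000e+00,
         1.00000000e+00]])}
```

View pics/scene0.png

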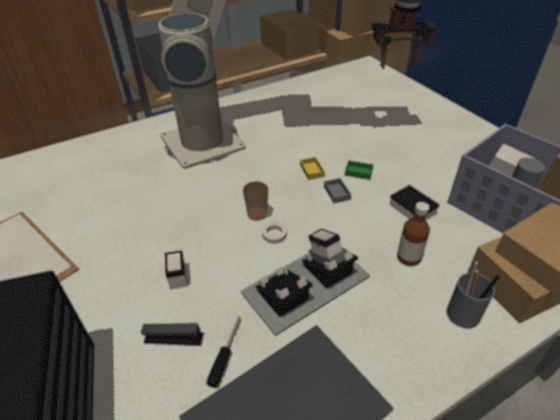

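View pics/top0.png

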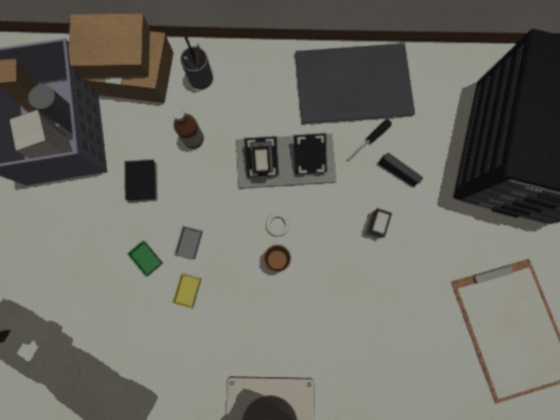

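View pics/wrist0.png

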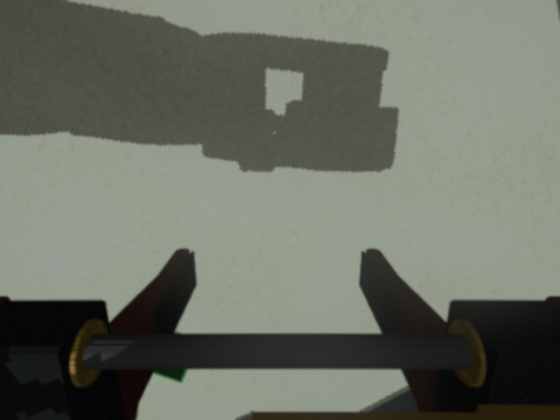

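The scene shows the case near top pixel (380,223), the grey tray near (189,242), the empty bay near (311,155) and the twin on its left near (261,157). Next I'll enlarge the important areas.

```bash
cat > h.py <<'E'
import numpy as np, cv2
from scipy.spatial.transform import Rotation as R
from workcell import readout, imaging
def cam(n,obs=None):
    p=imaging.camera_params(n)
    K=(p['fx'],p['fy'],p['cx'],p['cy'],p['k1'])
    if n=='wrist':
        T=np.eye(4);T[:3,:3]=R.from_rotvec(obs['orientation']).as_matrix();T[:3,3]=obs['ee_pos']
        W=np.linalg.inv(T@np.array(p['T_tool_cam']))
        return K,W[:3,:3],W[:3,3]
    return K,R.from_rotvec(p['rvec']).as_matrix(),np.array(p['tvec'])
def proj(c,P):
    K,Rm,t=c;X=np.atleast_2d(P)@Rm.T+t;u=X[:,:2]/X[:,2:];r2=(u**2).sum(1,keepdims=True)
    u=u*(1+K[4]*r2);return u*np.array(K[:2])+np.array(K[2:4])
def ray(c,px):
    K,Rm,t=c;d=(np.atleast_2d(px)-np.array(K[2:4]))/np.array(K[:2]);u=d.copy()
    for _ in range(10):u=d/(1+K[4]*(u**2).sum(1,keepdims=True))
    D=np.c_[u,np.ones(len(u))]@Rm;return -Rm.T@t,D
def onz(c,px,z):
    o,D=ray(c,px);s=(z-o[2])/D[:,2];return o+D*s[:,None]
def crop(im,x0,y0,w,h,s,fn):
    cv2.imwrite(fn,cv2.resize(im[y0:y0+h,x0:x0+w,::-1],None,fx=s,fy=s,interpolation=cv2.INTER_CUBIC))
E
python3 - <<'E'
from h import *
t=cv2.imread('pics/top0.png')[:,:,::-1]
A=np.hstack([t[200:300,150:250],t[180:280,330:430]]);crop(A,0,0,200,100,4,'pics/a.png')
crop(t,220,120,130,80,6,'pics/b.png')
c=cam('top')
for n,px,z in [('tray',(189,242),20),('case',(380,223),56),('bay',(311,155),55),('twin',(261,157),100),('tumb',(277,258),88),('tape',(277,223),18)]:print(n,onz(c,px,z).round())
E
```

```text
tray [[445. 221.  20.]]
case [[ 500. -273.   56.]]
bay [[679. -95.  55.]]
twin [[656.  35. 100.]]
tumb [[404. -11.  88.]]
tape [[500.  -9.  18.]]
```

View pics/a.png

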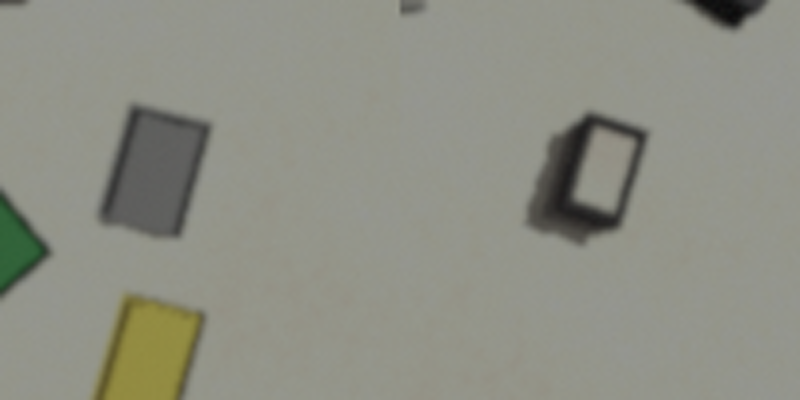

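View pics/b.png

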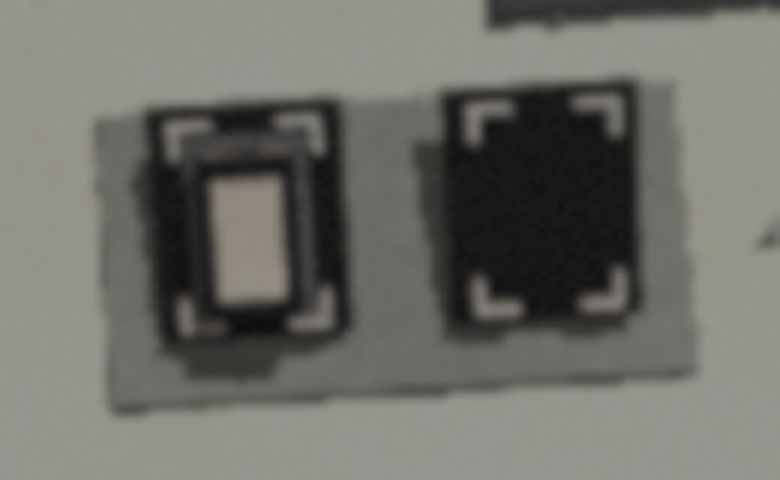

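The tray is at about (445,221) and the case at about (500,-273), with both long axes about -16° from world x. I'll go above the tray first for a wrist view.

```bash
cat >> h.py <<'E'
def Rdown(yang,tilt=0.):
    # tool pointing down, jaws (tool y) at world angle yang(deg)
    a=np.radians(yang);y=np.array([np.cos(a),np.sin(a),0]);z=np.array([0,0,-1.]);x=np.cross(y,z)
    return np.c_[x,y,z]
def plan(target,Rt,obs=None):
    """shift in current tool axes (mm) and body rotvec to the target; shift then also in target axes"""
    o=obs or readout.get_obs();Rc=R.from_rotvec(o['orientation']).as_matrix()
    d=np.array(target)-o['ee_pos'];w=R.from_matrix(Rc.T@Rt).as_rotvec()
    print('t %.2f ee'%o['t'],o['ee_pos'].round(1),'d(cur axes)',(Rc.T@d).round(1),'d(target axes)',(Rt.T@d).round(1),'turn',w.round(4),'deg',np.degrees(w).round(1),'F',o['ft_force'].round(1),'w',round(o['width'],1))
E
python3 - <<'E'
from h import *
plan((445,221,222),Rdown(74))
E
```

```text
t 0.15 ee [254.  570.6 222.1] d(cur axes) [-316.7 -241.7    0.4] d(target axes) [-2.800e+02 -2.834e+02  1.000e-01] turn [-1.100e-03 -1.000e-04 -1.395e-01] deg [-0.1 -0.  -8. ] F [0.2 0.5 0.5] w 87.5
```

Emit:
carry_out(
  rows=[
    [[0,0,0],[0,0,-0.07],0],
    [[0,0,0],[0,0,-0.07],0],
    [[-0.028,-0.0283,0],[0,0,0],0],
    [[-0.028,-0.0283,0],[0,0,0],0],
    [[-0.028,-0.0283,0],[0,0,0],0],
    [[-0.028,-0.0283,0],[0,0,0],0],
    [[-0.028,-0.0283,0],[0,0,0],0],
    [[-0.028,-0.0283,0],[0,0,0],0],
    [[-0.028,-0.0283,0],[0,0,0],0],
    [[-0.028,-0.0283,0],[0,0,0],0],
    [[-0.028,-0.0283,0],[0,0,0],0],
    [[-0.028,-0.0283,0],[0,0,0],0],
  ],
)

```text
t: 1.15
ee_pos: [445.9, 220.0, 222.7]
orientation: [0.436, 3.111, -0.0]
ft_force: [1.6, 0.3, -0.1]
width: 88.3
```

Emit:
carry_out(
  rows=[
    [[0,0,0],[0,0,0],0],
    [[0,0,0],[0,0,0],0],
    [[0,0,0],[0,0,0],0],
  ],
)

```text
t: 1.4
ee_pos: [445.3, 221.9, 222.6]
orientation: [-0.438, -3.11, -0.0]
ft_force: [0.5, 0.6, 1.3]
width: 87.7
```

```bash
cat >> h.py <<'E'
def wshot(name):
    o=readout.get_obs();im=imaging.get_image('wrist');cv2.imwrite(f'pics/{name}.png',im[:,:,::-1]);np.savez(f'pics/{name}.npz',p=o['ee_pos'],r=o['orientation'])
    plan(o['ee_pos'],R.from_rotvec(o['orientation']).as_matrix(),o);return im,cam('wrist',o)
def wload(name):
    z=np.load(f'pics/{name}.npz');return cv2.imread(f'pics/{name}.png')[:,:,::-1],cam('wrist',dict(ee_pos=z['p'],orientation=z['r']))
E
python3 - <<'E'
from h import *
wshot('w1')
E
```

```text
t 1.40 ee [445.3 221.9 222.6] d(cur axes) [0. 0. 0.] d(target axes) [0. 0. 0.] turn [0. 0. 0.] deg [0. 0. 0.] F [0.5 0.6 1.3] w 87.7
```

View pics/w1.png

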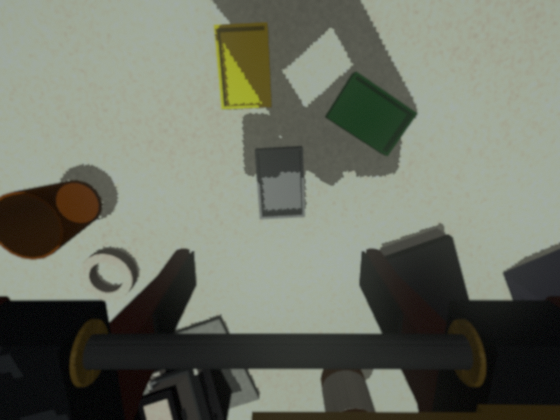

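The tray spans pixels (255..305, 147..218) here, under the gripper. I'll enlarge it to get exact corners.

```bash
python3 - <<'E'
from h import *
im,c=wload('w1'); crop(im,240,135,80,95,6,'pics/w1c.png')
E
```

```text
(no output)
```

View pics/w1c.png

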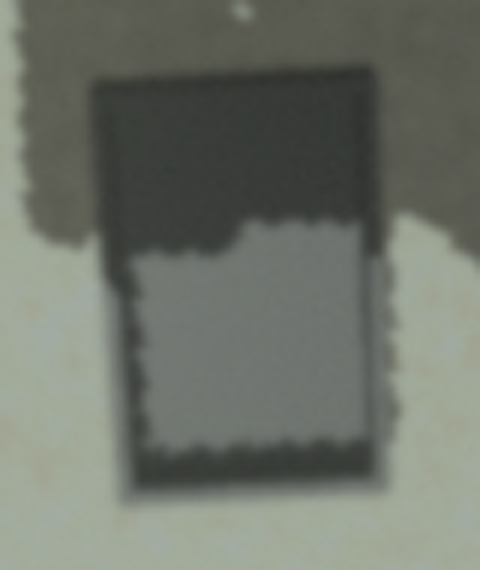

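```bash
cat >> h.py <<'E'
from scipy.optimize import least_squares
def box(x,y,yaw,L,W,z):
    a=np.radians(yaw);c,s=np.cos(a),np.sin(a)
    q=np.array([[1,1],[1,-1],[-1,-1],[-1,1]])*[L/2,W/2]
    return np.c_[x+c*q[:,0]-s*q[:,1],y+s*q[:,0]+c*q[:,1],np.full(4,z)]
def overlay(im,c,polys,x0,y0,w,h,s,fn):
    B=cv2.resize(im[y0:y0+h,x0:x0+w,::-1],None,fx=s,fy=s,interpolation=cv2.INTER_CUBIC)
    cols=[(0,0,255),(0,255,0),(255,0,0),(0,255,255),(255,0,255)]
    for k,P in enumerate(polys):
        p=(proj(c,P)-[x0-.5,y0-.5])*s-.5
        cv2.polylines(B,[np.round(p*16).astype(np.int32)],True,cols[k%5],1,cv2.LINE_AA,4)
    cv2.imwrite(fn,B)
E
python3 - <<'E'
from h import *
im,c=wload('w1')
px=(np.array([(93,84),(376,68),(388,488),(124,502)])+.5)/6-.5+[240,135]
for z in (22,0):
    P=onz(c,px,z);print(P.round(1),[np.linalg.norm(P[i]-P[i-1]).round(1) for i in range(4)],P.mean(0))
E
```

```text
[[399.6 210.5  22. ]
 [410.8 259.7  22. ]
 [487.3 242.   22. ]
 [476.2 193.1  22. ]] [np.float64(78.5), np.float64(50.5), np.float64(78.5), np.float64(50.2)] [443.4482024  226.32631833  22.        ]
[[401.5 208.4   0. ]
 [413.3 260.7   0. ]
 [494.4 241.9   0. ]
 [482.7 190.    0. ]] [np.float64(83.3), np.float64(53.6), np.float64(83.3), np.float64(53.2)] [447.97263623 225.23565383   0.        ]
```

```bash
python3 - <<'E'
from h import *
im,c=wload('w1')
a=[box(443.4,226.3,-12.9,78,52,22),box(443.4,226.3,-12.9,78,52,0),box(443.4,226.3,-12.9,72,46,22)]
overlay(im,c,a,240,135,80,95,6,'pics/w1o.png')
t=cv2.imread('pics/top0.png')[:,:,::-1];overlay(t,cam('top'),a,160,210,60,65,8,'pics/t1o.png')
plan((500,-273,222),Rdown(75))
E
```

```text
t 1.45 ee [445.  222.5 222.6] d(cur axes) [-189.1 -461.3    0.5] d(target axes) [-181.4 -464.3    0.6] turn [-0.     -0.0005 -0.0166] deg [-0. -0. -1.] F [ 0.1 -0.6 -0.9] w 87.6
```

View pics/w1o.png

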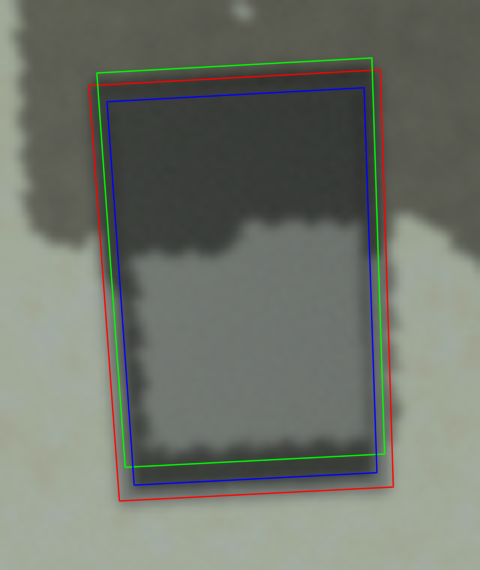

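View pics/t1o.png

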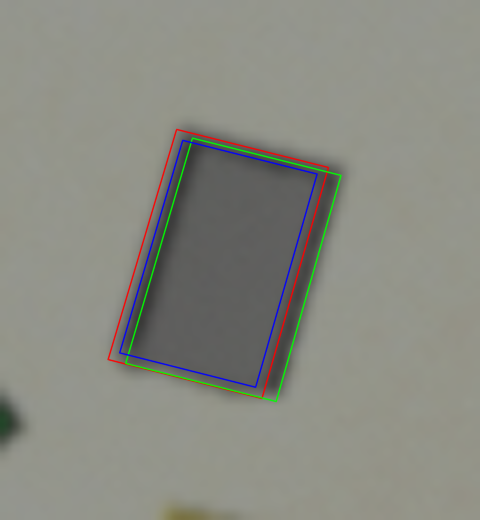

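Emit:
carry_out(
  rows=[
    [[-0.0158,-0.0385,0],[0,0,0],0],
    [[-0.0158,-0.0385,0],[0,0,0],0],
    [[-0.0158,-0.0385,0],[0,0,0],0],
    [[-0.0158,-0.0385,0],[0,0,0],0],
    [[-0.0158,-0.0385,0],[0,0,0],0],
    [[-0.0158,-0.0385,0],[0,0,0],0],
    [[-0.0158,-0.0385,0],[0,0,0],0],
    [[-0.0158,-0.0385,0],[0,0,0],0],
    [[-0.0158,-0.0385,0],[0,0,0],0],
    [[-0.0158,-0.0385,0],[0,0,0],0],
    [[-0.0158,-0.0385,0],[0,0,0],0],
    [[-0.0158,-0.0385,0],[0,0,0],0],
  ],
)

```text
t: 2.45
ee_pos: [501.4, -274.8, 222.6]
orientation: [0.432, 3.112, 0.0]
ft_force: [1.2, -0.0, 0.8]
width: 87.8
```

Emit:
carry_out(
  rows=[
    [[0,0,0],[0,0,0],0],
    [[0,0,0],[0,0,0],0],
    [[0,0,0],[0,0,0],0],
  ],
)

```text
t: 2.7
ee_pos: [500.7, -272.9, 222.2]
orientation: [-0.434, -3.11, -0.001]
ft_force: [-0.0, 0.6, -0.6]
width: 87.8
```

```bash
python3 - <<'E'
from h import *
im,c=wshot('w2');crop(im,230,110,100,110,5,'pics/w2c.png')
E
```

```text
t 2.70 ee [ 500.7 -272.9  222.2] d(cur axes) [0. 0. 0.] d(target axes) [0. 0. 0.] turn [0. 0. 0.] deg [0. 0. 0.] F [-0.   0.6 -0.6] w 87.8
```

View pics/w2.png

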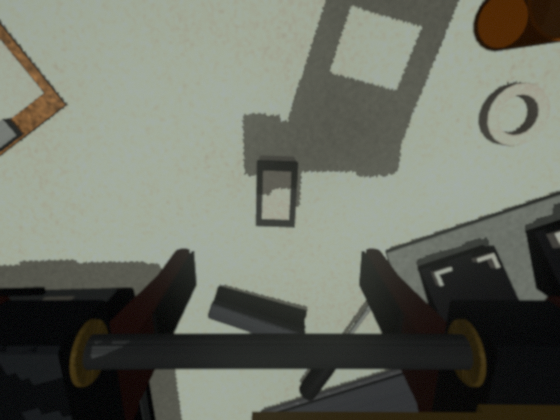

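View pics/w2c.png

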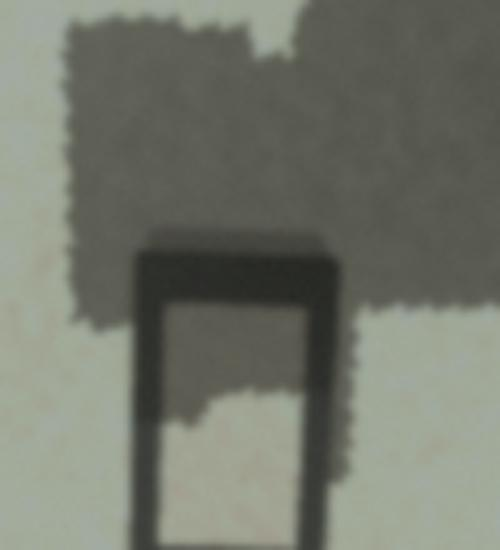

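```bash
python3 - <<'E'
from h import *
im,c=wload('w2');crop(im,240,145,75,95,6,'pics/w2c.png')
E
```

```text
(no output)
```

View pics/w2c.png

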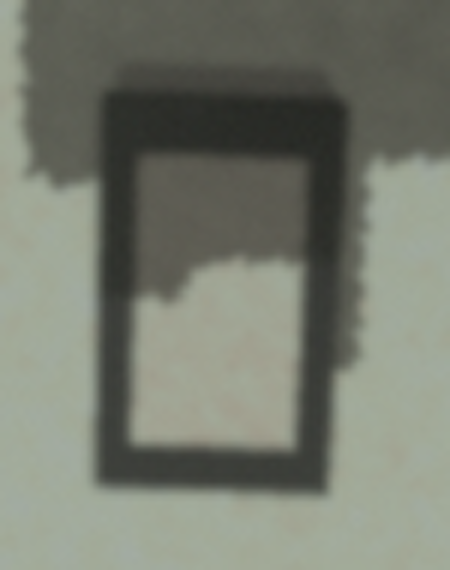

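```bash
python3 - <<'E'
from h import *
im,c=wload('w2')
f=lambda q:(np.array(q)+.5)/6-.5+[240,145]
P=onz(c,f([(137,153),(308,157),(299,448),(128,447)]),56);print(P.round(1),[np.linalg.norm(P[i]-P[i-1]).round(1) for i in range(4)],P.mean(0).round(1))
Q=onz(c,f([(96,486),(328,492)]),56);print(Q.round(1),np.linalg.norm(Q[0]-Q[1]))
ang=lambda d:np.degrees(np.arctan2(d[1],d[0]))
print(ang(P[3]-P[0]),ang(P[2]-P[1]),ang(P[1]-P[0])-90,ang(P[2]-P[3])-90,ang(Q[1]-Q[0])-90)
m=Q.mean(0)
yaw=-16.5
a=np.radians(yaw);print('ctr from far edge',m-33*np.array([np.cos(a),np.sin(a),0]))
for x,y,yaw in [(P[:,0].mean(),P[:,1].mean(),yaw)]:
  overlay(im,c,[box(x,y,yaw,66,40,56),box(x,y,yaw,66,40,0),box(x,y,yaw,66,40,44)],240,145,75,95,6,'pics/w2o.png')
E
```

```text
[[ 474.1 -280.2   56. ]
 [ 482.4 -253.3   56. ]
 [ 530.7 -268.    56. ]
 [ 522.5 -296.2   56. ]] [np.float64(50.9), np.float64(28.2), np.float64(50.4), np.float64(29.4)] [ 502.4 -274.4   56. ]
[[ 527.7 -303.6   56. ]
 [ 539.8 -265.2   56. ]] 40.178921387883896
-18.336755665111163 -16.9308330801746 -17.196643959217496 -16.203731214988906 -17.419602858669677
ctr from far edge [ 502.11931155 -275.03519595   56.        ]
```

View pics/w2o.png

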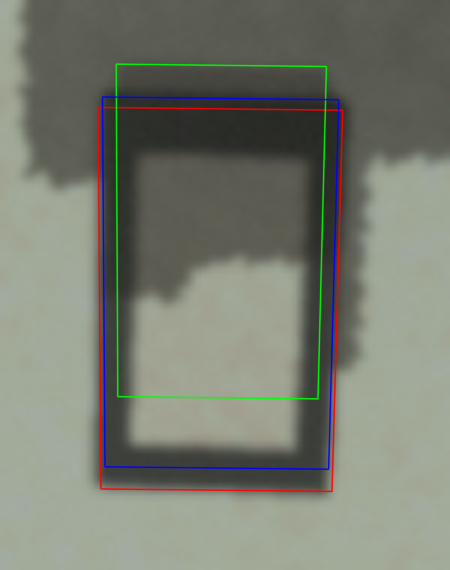

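```bash
cat >> h.py <<'E'
import json,os
def cmd_apply(rows,fn='cmd.json'):
    """my book-keeping of commanded pose, rows as given to carry_out (m)"""
    if os.path.exists(fn): T=np.array(json.load(open(fn)))
    else:
        T=np.eye(4);T[:3,:3]=R.from_rotvec([-.65296,-3.07263,0]).as_matrix();T[:3,:3]=Rdown(np.degrees(np.arctan2(T[1,1],T[0,1])));T[:3,3]=[254.133,570.983,222.675]
    for n,d,w in rows:
        for _ in range(n):
            T[:3,3]+=T[:3,:3]@(np.array(d)*1000);T[:3,:3]=T[:3,:3]@R.from_rotvec(w).as_matrix()
    json.dump(T.tolist(),open(fn,'w'));return T
def cobs():
    T=cmd_apply([]);return dict(ee_pos=T[:3,3],orientation=R.from_matrix(T[:3,:3]).as_rotvec())
def cplan(target,Rt):
    o=readout.get_obs();T=cmd_apply([]);Rc=T[:3,:3];d=np.array(target)-T[:3,3]
    w=R.from_matrix(Rc.T@Rt).as_rotvec()
    print('t %.2f'%o['t'],'cmd',T[:3,3].round(2),'yang %.2f'%np.degrees(np.arctan2(T[1,1],T[0,1])),'meas-cmd',(o['ee_pos']-T[:3,3]).round(1),np.degrees(R.from_matrix(Rc.T@R.from_rotvec(o['orientation']).as_matrix()).as_rotvec()).round(2),
     '\n d(cur axes)',(Rc.T@d).round(1),'d(target axes)',(Rt.T@d).round(1),'turn',w.round(4),'F',o['ft_force'].round(1),'w',round(o['width'],1))
E
python3 - <<'E'
from h import *
cmd_apply([(2,[0,0,0],[0,0,-.07]),(10,[-.028,-.0283,0],[0,0,0])]); print(cobs())
cmd_apply([(12,[-.0158,-.0385,0],[0,0,0])]); 
cplan((502.3,-274.7,26),Rdown(72.8))
E
```

```text
{'ee_pos': array([445.44348995, 221.85652373, 222.675     ]), 'orientation': array([0.43650088, 3.1111206 , 0.        ])}
t 2.75 cmd [ 500.59 -274.48  222.68] yang 74.03 meas-cmd [ 0.1  2.  -0.4] [-0.04  0.07 -0.12] 
 d(cur axes) [ -1.7   0.3 196.7] d(target axes) [ -1.7   0.3 196.7] turn [0.     0.     0.0214] F [ 0.1  1.1 -0.1] w 87.5
```

Emit:
carry_out(
  rows=[
    [[-0.0017,0.0003,0.02],[0,0,0.0214],0],
    [[0,0,0.03],[0,0,0],0],
    [[0,0,0.03],[0,0,0],0],
    [[0,0,0.02],[0,0,0],0],
    [[0,0,0],[0,0,0],0],
    [[0,0,0],[0,0,0],0],
  ],
)

```text
t: 3.25
ee_pos: [502.0, -272.7, 122.2]
orientation: [-0.466, -3.105, -0.002]
ft_force: [0.3, -0.6, 0.1]
width: 87.8
```

Emit:
carry_out(
  rows=[
    [[0,0,0],[0,0,0],0],
  ],
)

```text
t: 3.33
ee_pos: [503.3, -274.0, 124.0]
orientation: [0.467, 3.105, -0.001]
ft_force: [0.6, 0.2, 0.7]
width: 87.9
```

Emit:
carry_out(
  rows=[
    [[0,0,0],[0,0,0],0],
  ],
)

```text
t: 3.42
ee_pos: [503.5, -274.6, 124.5]
orientation: [0.468, 3.104, -0.002]
ft_force: [-0.3, -0.5, -0.5]
width: 88.1
```

```bash
python3 - <<'E'
from h import *
cmd_apply([(1,[-.0017,.0003,.02],[0,0,.0214]),(2,[0,0,.03],[0,0,0]),(1,[0,0,.02],[0,0,0])])
cplan((502.3,-274.7,26),Rdown(72.8))
im,c=wshot('w3')
x,y=502.3,-274.7
overlay(im,cam('wrist',cobs()),[box(x,y,-17.2,66,40,56),box(x,y,-17.2,66,40,0)],180,40,200,220,3,'pics/w3o.png')
E
```

```text
t 3.42 cmd [ 502.3  -274.66  122.68] yang 72.80 meas-cmd [1.2 0.  1.8] [ 0.03 -0.16 -0.05] 
 d(cur axes) [-0.  -0.  96.7] d(target axes) [-0.  -0.  96.7] turn [0. 0. 0.] F [-0.3 -0.5 -0.5] w 88.1
t 3.42 ee [ 503.5 -274.6  124.5] d(cur axes) [0. 0. 0.] d(target axes) [0. 0. 0.] turn [0. 0. 0.] deg [0. 0. 0.] F [-0.3 -0.5 -0.5] w 88.1
```

View pics/w3o.png

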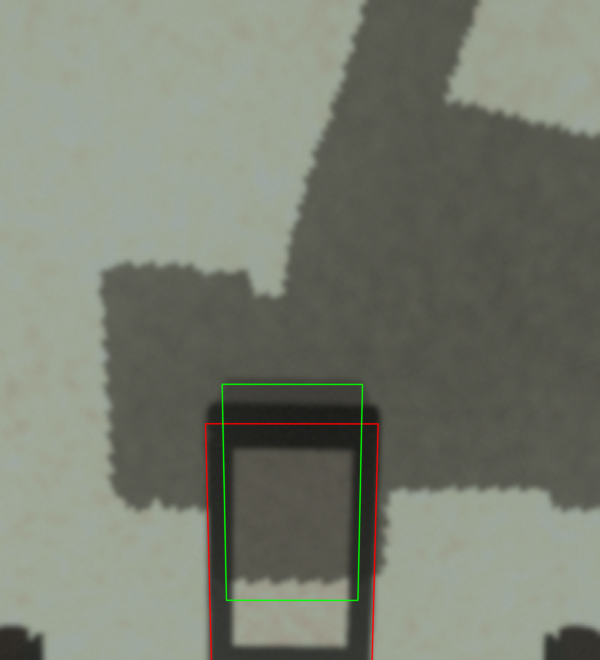

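The case (dark lid, light label) sits centred between the fingers and the outline agrees. I'll descend and grasp.

Emit:
carry_out(
  rows=[
    [[0,0,0.025],[0,0,0],0],
    [[0,0,0.025],[0,0,0],0],
    [[0,0,0.025],[0,0,0],0],
    [[0,0,0.0217],[0,0,0],0],
    [[0,0,0],[0,0,0],0],
    [[0,0,0],[0,0,0],0],
    [[0,0,0],[0,0,0],1],
    [[0,0,0],[0,0,0],1],
    [[0,0,0],[0,0,0],1],
    [[0,0,0],[0,0,0],1],
    [[0,0,0],[0,0,0],1],
    [[0,0,0],[0,0,0],1],
  ],
)

```text
t: 4.47
ee_pos: [502.5, -274.8, 26.5]
orientation: [0.47, 3.106, -0.0]
ft_force: [0.2, 0.5, 0.7]
width: 51.0
```

Emit:
carry_out(
  rows=[
    [[0,0,0],[0,0,0],1],
    [[0,0,0],[0,0,0],1],
    [[0,0,0],[0,0,0],1],
  ],
)

```text
t: 4.72
ee_pos: [502.3, -274.7, 26.1]
orientation: [0.47, 3.106, -0.0]
ft_force: [-0.4, 0.7, 2.0]
width: 39.7
```

```bash
python3 - <<'E'
from h import *
cmd_apply([(1,[0,0,.0967],[0,0,0])])
cplan((502.3,-274.7,26),Rdown(72.8))
im,c=wshot('w4')
E
```

```text
t 4.72 cmd [ 502.3  -274.66   25.98] yang 72.80 meas-cmd [ 0.  -0.   0.1] [ 0. -0. -0.] 
 d(cur axes) [-0. -0. -0.] d(target axes) [-0. -0. -0.] turn [0. 0. 0.] F [-0.4  0.7  2. ] w 39.7
t 4.72 ee [ 502.3 -274.7   26.1] d(cur axes) [0. 0. 0.] d(target axes) [0. 0. 0.] turn [0. 0. 0.] deg [0. 0. 0.] F [-0.4  0.7  2. ] w 39.7
```

View pics/w4.png

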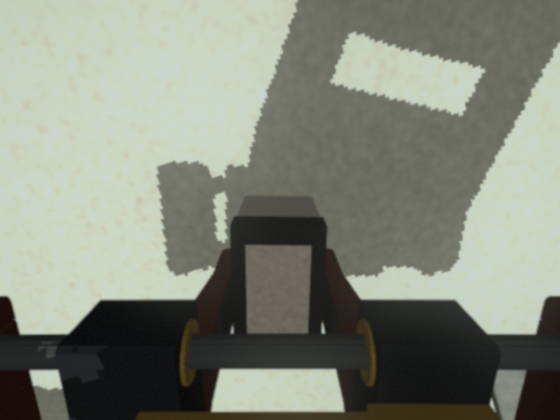

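```bash
python3 - <<'E'
from h import *
im,c=wload('w4')
x,y=502.3,-274.66
overlay(im,c,[box(x,y,-17.2,66,40,56),box(x,y,-17.2,66,40,0),box(x,y,-17.2,50,28.5,56),box(x,y,-17.2,66,40,44)],200,170,160,100,5,'pics/w4o.png')
E
```

```text
(no output)
```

View pics/w4o.png

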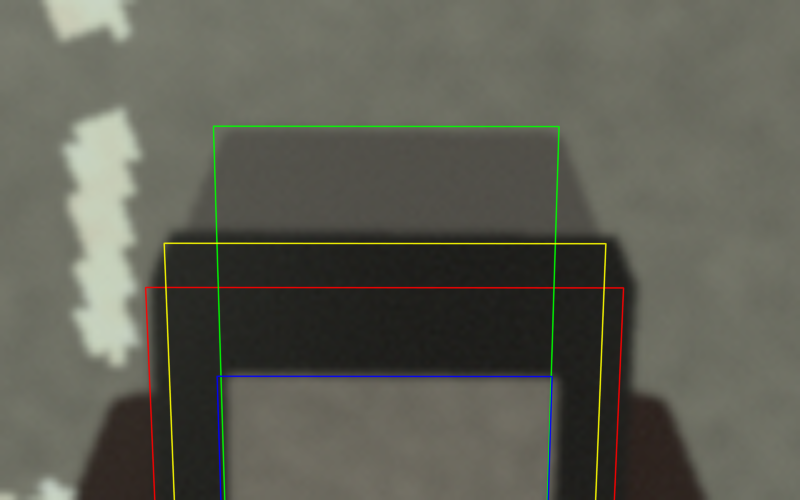

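Grasp is firm (39.7 mm) and the case is centred within about 0.5 mm in both directions. Lifting.

Emit:
carry_out(
  rows=[
    [[0,0,-0.015],[0,0,0],1],
    [[0,0,-0.025],[0,0,0],1],
    [[0,0,-0.03],[0,0,0],1],
    [[0,0,-0.03],[0,0,0],1],
    [[0,0,-0.02],[0,0,0],1],
    [[0,0,0],[0,0,-0.0375],1],
    [[0,0,0],[0,0,-0.0375],1],
  ],
)

```text
t: 5.35
ee_pos: [503.0, -275.1, 147.6]
orientation: [0.35, 3.119, -0.002]
ft_force: [0.0, 0.7, -2.3]
width: 39.9
```

```bash
python3 - <<'E'
from h import *
cmd_apply([(1,[0,0,-.12],[0,0,0]),(2,[0,0,0],[0,0,-.0375])])
cplan((443.4,226.3,146),Rdown(77.1))
E
```

```text
t 5.35 cmd [ 502.3  -274.66  145.98] yang 77.10 meas-cmd [ 0.7 -0.4  1.6] [ 0.05 -0.16 -0.09] 
 d(cur axes) [169.3 475.2  -0. ] d(target axes) [169.3 475.2  -0. ] turn [ 0.  0. -0.] F [ 0.   0.7 -2.3] w 39.9
```

Emit:
carry_out(
  rows=[
    [[0.006,0.0168,0],[0,0,0],1],
    [[0.012,0.0337,0],[0,0,0],1],
    [[0.012,0.0337,0],[0,0,0],1],
    [[0.012,0.0337,0],[0,0,0],1],
    [[0.012,0.0337,0],[0,0,0],1],
    [[0.012,0.0337,0],[0,0,0],1],
    [[0.012,0.0337,0],[0,0,0],1],
    [[0.012,0.0337,0],[0,0,0],1],
    [[0.012,0.0337,0],[0,0,0],1],
    [[0.012,0.0337,0],[0,0,0],1],
    [[0.012,0.0337,0],[0,0,0],1],
    [[0.012,0.0337,0],[0,0,0],1],
  ],
)

```text
t: 6.35
ee_pos: [453.6, 135.5, 145.9]
orientation: [-0.353, -3.121, 0.0]
ft_force: [1.0, 0.5, -1.3]
width: 39.7
```

Emit:
carry_out(
  rows=[
    [[0.012,0.0337,0],[0,0,0],1],
    [[0.012,0.0337,0],[0,0,0],1],
    [[0.0073,0.0203,0],[0,0,0],1],
    [[0,0,0],[0,0,0],1],
    [[0,0,0.03],[0,0,0],1],
    [[0,0,0.03],[0,0,0],1],
    [[0,0,0.015],[0,0,0],1],
    [[0,0,0],[0,0,0],1],
    [[0,0,0],[0,0,0],1],
    [[0,0,0],[0,0,0],1],
    [[0,0,0],[0,0,0],1],
    [[0,0,0],[0,0,0],1],
  ],
)

```text
t: 7.35
ee_pos: [444.3, 226.5, 72.2]
orientation: [0.353, 3.12, 0.002]
ft_force: [1.0, -0.3, -1.2]
width: 39.9
```

```bash
python3 - <<'E'
from h import *
cmd_apply([(1,[.006,.0168,0],[0,0,0]),(13,[.012,.0337,0],[0,0,0]),(1,[.0073,.0203,0.075],[0,0,0])])
cplan((443.4,226.3,29),Rdown(77.1))
im,c=wshot('w5')
x,y=443.4,226.3
overlay(im,c,[box(x,y,-12.9,78,52,22),box(x,y,-12.9,72,46,22),box(x,y,-12.9,66,40,45)],180,100,200,150,4,'pics/w5o.png')
s=imaging.get_image('scene');crop(s,290,120,100,100,6,'pics/s5.png')
E
```

```text
t 7.35 cmd [443.38 226.34  70.98] yang 77.10 meas-cmd [0.9 0.2 1.2] [-0.08 -0.1   0.01] 
 d(cur axes) [-0. -0. 42.] d(target axes) [-0. -0. 42.] turn [ 0.  0. -0.] F [ 1.  -0.3 -1.2] w 39.9
t 7.35 ee [444.3 226.5  72.2] d(cur axes) [0. 0. 0.] d(target axes) [0. 0. 0.] turn [0. 0. 0.] deg [0. 0. 0.] F [ 1.  -0.3 -1.2] w 39.9
```

View pics/w5o.png

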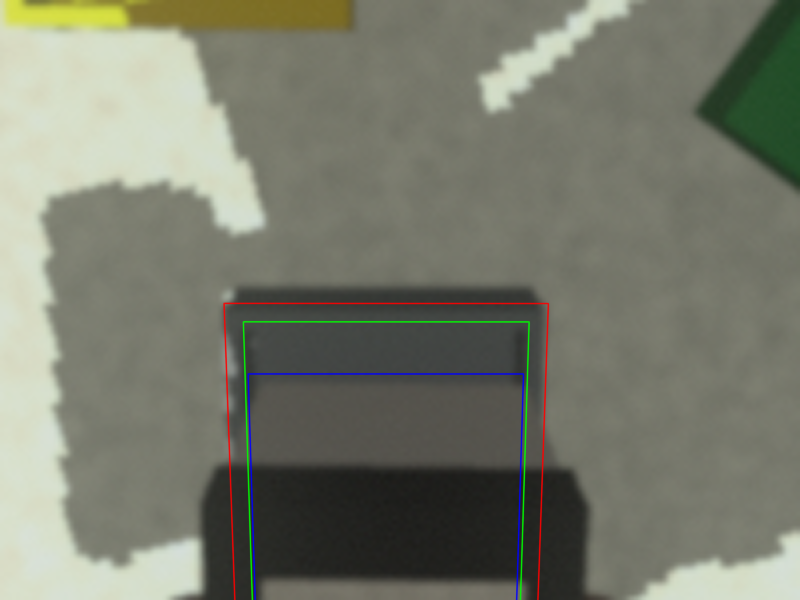

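View pics/s5.png

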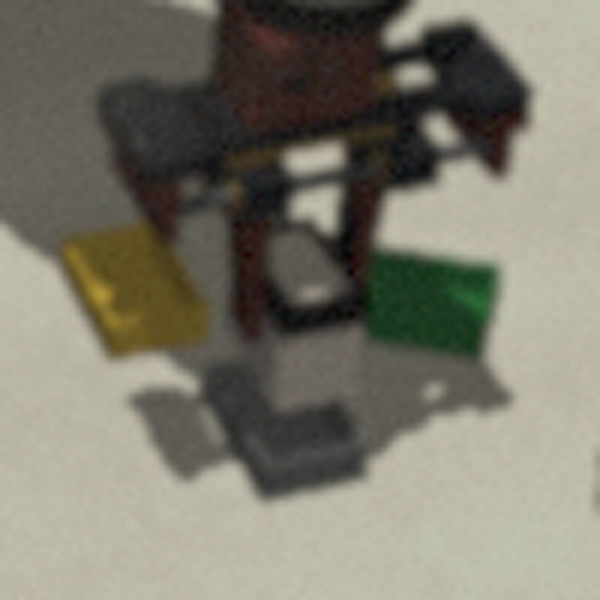

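The case base and tray rim are centred on each other (both about column 387 in the crop). Descending into the tray in steps.

Emit:
carry_out(
  rows=[
    [[0,0,0.01],[0,0,0],1],
    [[0,0,0.01],[0,0,0],1],
    [[0,0,0.004],[0,0,0],1],
    [[0,0,0.004],[0,0,0],1],
    [[0,0,0.003],[0,0,0],1],
    [[0,0,0],[0,0,0],1],
  ],
)

```text
t: 7.95
ee_pos: [442.9, 226.1, 39.1]
orientation: [-0.353, -3.12, 0.001]
ft_force: [-0.4, 0.4, -1.4]
width: 39.9
```

Emit:
carry_out(
  rows=[
    [[0,0,0.003],[0,0,0],1],
    [[0,0,0.003],[0,0,0],1],
    [[0,0,0],[0,0,0],1],
  ],
)

```text
t: 8.2
ee_pos: [443.2, 226.3, 33.6]
orientation: [-0.353, -3.121, 0.0]
ft_force: [-0.2, -0.4, -1.1]
width: 39.9
```

```bash
python3 - <<'E'
from h import *
cmd_apply([(1,[0,0,.037],[0,0,0])])
cplan((443.4,226.3,29),Rdown(77.1))
im,c=wshot('w6')
crop(im,180,100,200,150,4,'pics/w6o.png')
s=imaging.get_image('scene');crop(s,290,120,100,100,6,'pics/s6.png')
E
```

```text
t 8.20 cmd [443.38 226.34  33.98] yang 77.10 meas-cmd [-0.2 -0.1 -0.4] [ 0.02  0.02 -0.  ] 
 d(cur axes) [-0. -0.  5.] d(target axes) [-0. -0.  5.] turn [ 0.  0. -0.] F [-0.2 -0.4 -1.1] w 39.9
t 8.20 ee [443.2 226.3  33.6] d(cur axes) [0. 0. 0.] d(target axes) [0. 0. 0.] turn [0. 0. 0.] deg [0. 0. 0.] F [-0.2 -0.4 -1.1] w 39.9
```

View pics/w6o.png

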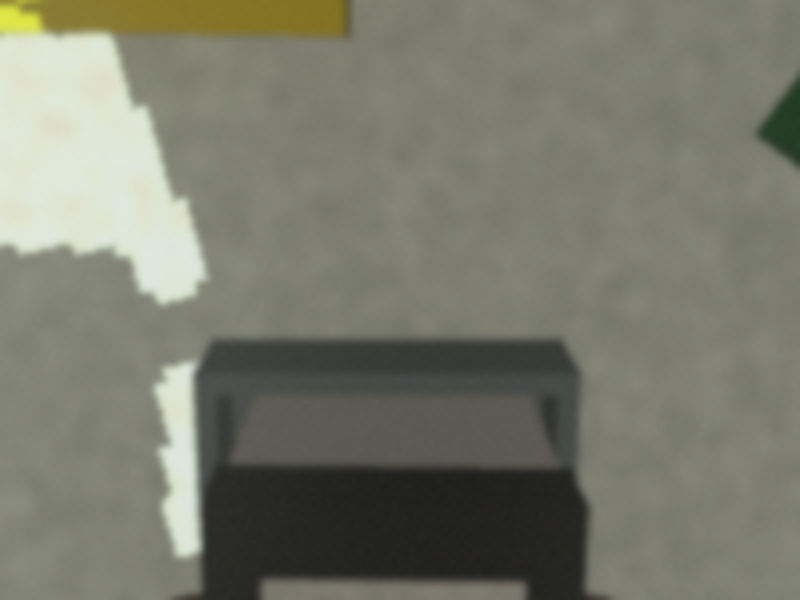

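View pics/s6.png

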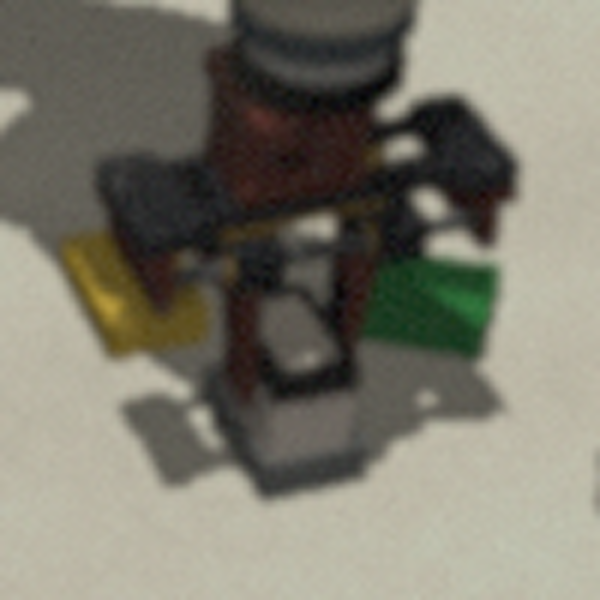

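The case is inside the tray walls with gaps on both sides (columns 235 and 550) and no side force. Going the last 5 mm.

Emit:
carry_out(
  rows=[
    [[0,0,0.002],[0,0,0],1],
    [[0,0,0.002],[0,0,0],1],
    [[0,0,0.001],[0,0,0],1],
    [[0,0,0],[0,0,0],1],
  ],
)

```text
t: 8.63
ee_pos: [443.4, 226.3, 29.1]
orientation: [0.353, 3.122, -0.0]
ft_force: [-1.3, 0.5, 1.1]
width: 40.0
```

Emit:
carry_out(
  rows=[
    [[0,0,0],[0,0,0],0.6],
    [[0,0,0],[0,0,0],0],
    [[0,0,0],[0,0,0],0],
    [[0,0,0],[0,0,0],0],
    [[0,0,0],[0,0,0],0],
    [[0,0,0],[0,0,0],0],
    [[0,0,0],[0,0,0],0],
  ],
)

```text
t: 9.22
ee_pos: [443.4, 226.4, 29.0]
orientation: [0.353, 3.122, 0.0]
ft_force: [0.5, -0.2, -0.1]
width: 76.2
```

```bash
python3 - <<'E'
from h import *
cmd_apply([(1,[0,0,.005],[0,0,0])])
cplan((443.4,226.3,3),Rdown(77.1))
im,c=wshot('w7')
crop(im,180,150,200,150,4,'pics/w7o.png')
s=imaging.get_image('scene');crop(s,290,120,100,100,6,'pics/s7.png')
E
```

```text
t 9.22 cmd [443.38 226.34  28.98] yang 77.10 meas-cmd [ 0.  0. -0.] [-0. -0.  0.] 
 d(cur axes) [-0. -0. 26.] d(target axes) [-0. -0. 26.] turn [ 0.  0. -0.] F [ 0.5 -0.2 -0.1] w 76.2
t 9.22 ee [443.4 226.4  29. ] d(cur axes) [0. 0. 0.] d(target axes) [0. 0. 0.] turn [0. 0. 0.] deg [0. 0. 0.] F [ 0.5 -0.2 -0.1] w 76.2
```

View pics/w7o.png

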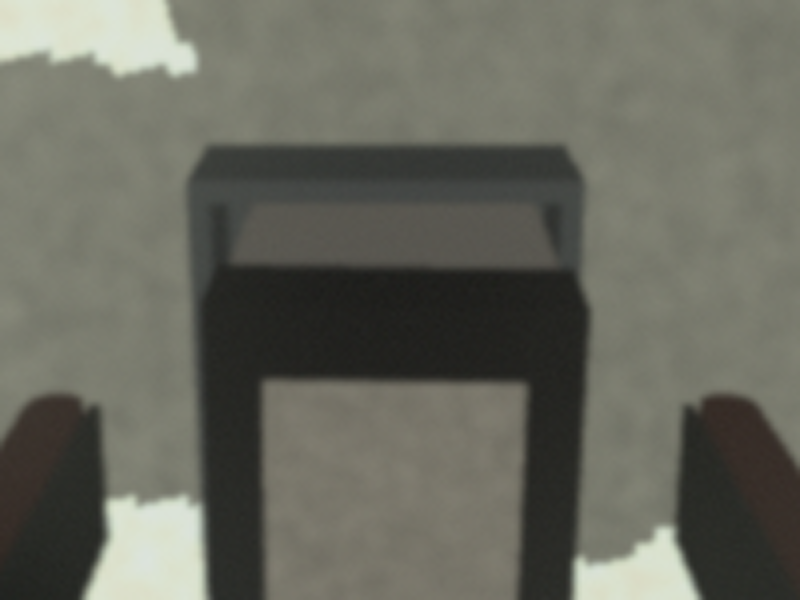

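View pics/s7.png

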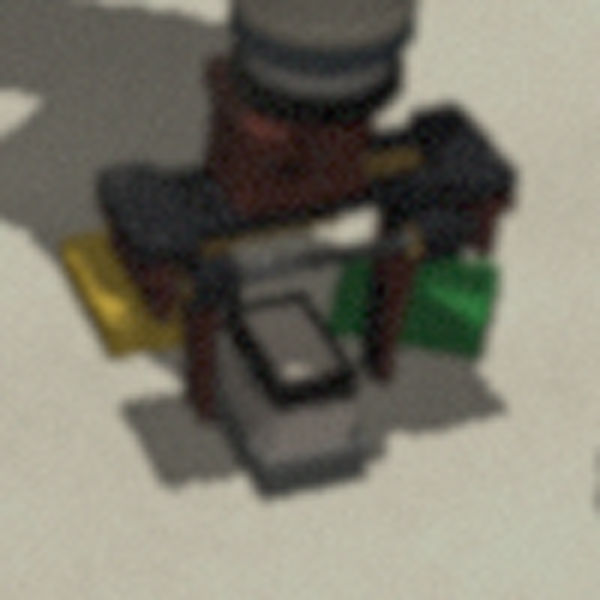

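The case is down in the tray, the fingers are clear on both sides, and forces are near zero. Lowering 26 mm to take the tray by its sides.

Emit:
carry_out(
  rows=[
    [[0,0,0],[0,0,0],0],
    [[0,0,0],[0,0,0],0],
    [[0,0,0.01],[0,0,0],0],
    [[0,0,0.01],[0,0,0],0],
    [[0,0,0.006],[0,0,0],0],
    [[0,0,0],[0,0,0],0],
    [[0,0,0],[0,0,0],1],
    [[0,0,0],[0,0,0],1],
    [[0,0,0],[0,0,0],1],
    [[0,0,0],[0,0,0],1],
    [[0,0,0],[0,0,0],1],
    [[0,0,0],[0,0,0],1],
  ],
)

```text
t: 10.32
ee_pos: [443.4, 226.3, 3.2]
orientation: [0.353, 3.121, 0.0]
ft_force: [-0.2, 0.8, 0.4]
width: 51.6
```

Emit:
carry_out(
  rows=[
    [[0,0,0],[0,0,0],1],
    [[0,0,0],[0,0,0],1],
    [[0,0,0],[0,0,0],1],
  ],
)

```text
t: 10.57
ee_pos: [443.5, 226.4, 3.2]
orientation: [0.353, 3.121, 0.0]
ft_force: [-0.6, -1.1, 3.7]
width: 51.4
```

```bash
python3 - <<'E'
from h import *
cmd_apply([(1,[0,0,.026],[0,0,0])])
cplan((443.4,226.3,3),Rdown(77.1))
im,c=wshot('w8')
overlay(im,cam('wrist',cobs()),[box(443.4,226.34,-12.9,78,52,22),box(443.4,226.34,-12.9,66,40,59)],180,150,200,150,4,'pics/w8o.png')
E
```

```text
t 10.57 cmd [443.38 226.34   2.98] yang 77.10 meas-cmd [0.1 0.  0.3] [-0.01 -0.02 -0.  ] 
 d(cur axes) [-0. -0. -0.] d(target axes) [-0. -0. -0.] turn [ 0.  0. -0.] F [-0.6 -1.1  3.7] w 51.4
t 10.57 ee [443.5 226.4   3.2] d(cur axes) [0. 0. 0.] d(target axes) [0. 0. 0.] turn [0. 0. 0.] deg [0. 0. 0.] F [-0.6 -1.1  3.7] w 51.4
```

View pics/w8o.png

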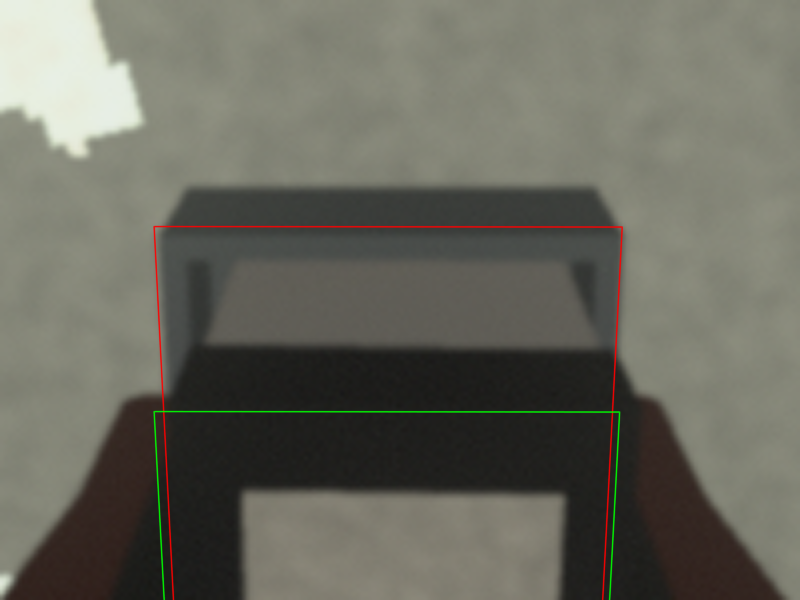

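Tray is gripped (51.4 mm) and centred to about 0.4 mm, with the case down inside. Lifting straight up.

Emit:
carry_out(
  rows=[
    [[0,0,-0.005],[0,0,0],1],
    [[0,0,-0.01],[0,0,0],1],
    [[0,0,-0.02],[0,0,0],1],
    [[0,0,-0.025],[0,0,0],1],
    [[0,0,-0.03],[0,0,0],1],
    [[0,0,-0.03],[0,0,0],1],
    [[0,0,-0.03],[0,0,0],1],
    [[0,0,-0.025],[0,0,0],1],
    [[0,0,-0.015],[0,0,0],1],
    [[0,0,-0.007],[0,0,0],1],
    [[0,0,0],[0,0,0],1],
    [[0,0,0],[0,0,0],1],
  ],
)

```text
t: 11.62
ee_pos: [442.9, 226.1, 199.7]
orientation: [-0.353, -3.121, 0.0]
ft_force: [-0.4, -0.4, -2.9]
width: 51.9
```

```bash
python3 - <<'E'
from h import *
cmd_apply([(1,[0,0,-.197],[0,0,0])])
print(readout.get_obs()['qpos'].round(3))
cplan((560,-90,200),Rdown(-92))
im,c=wshot('w9');crop(im,130,100,300,240,2.5,'pics/w9c.png')
E
```

```text
[ 0.448  0.268  1.927  0.     0.947 -0.897]
t 11.62 cmd [443.38 226.34 199.98] yang 77.10 meas-cmd [-0.5 -0.2 -0.3] [0.01 0.02 0.  ] 
 d(cur axes) [-184.3 -282.3   -0. ] d(target axes) [127.6 312.1  -0. ] turn [0.     0.     2.9513] F [-0.4 -0.4 -2.9] w 51.9
t 11.62 ee [442.9 226.1 199.7] d(cur axes) [0. 0. 0.] d(target axes) [0. 0. 0.] turn [0. 0. 0.] deg [0. 0. 0.] F [-0.4 -0.4 -2.9] w 51.9
```

View pics/w9c.png

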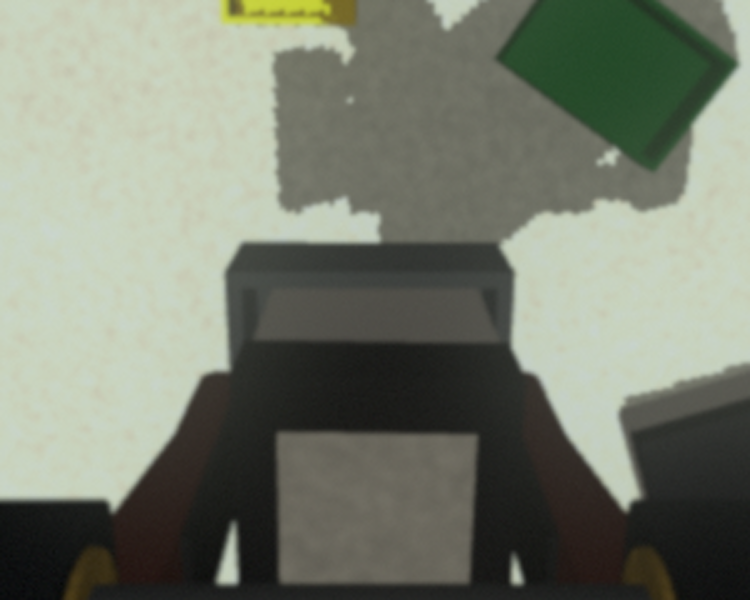

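Tray and case lifted as one unit, level. Carrying towards the rack, then turning so the wrist camera can see the empty bay.

Emit:
carry_out(
  rows=[
    [[-0.008,-0.0123,0],[0,0,0],1],
    [[-0.0164,-0.025,0],[0,0,0],1],
    [[-0.0164,-0.025,0],[0,0,0],1],
    [[-0.0164,-0.025,0],[0,0,0],1],
    [[-0.0164,-0.025,0],[0,0,0],1],
    [[-0.0164,-0.025,0],[0,0,0],1],
    [[-0.0164,-0.025,0],[0,0,0],1],
    [[-0.0164,-0.025,0],[0,0,0],1],
    [[-0.0164,-0.025,0],[0,0,0],1],
    [[-0.0164,-0.025,0],[0,0,0],1],
    [[-0.0164,-0.025,0],[0,0,0],1],
    [[-0.012,-0.02,0],[0,0,0.05],1],
  ],
)

```text
t: 12.67
ee_pos: [559.4, -91.9, 198.0]
orientation: [-0.431, -3.109, 0.0]
ft_force: [0.9, 0.4, -2.3]
width: 51.9
```

Emit:
carry_out(
  rows=[
    [[0,0,0],[0,0,0.1],1],
    [[0,0,0],[0,0,0.1],1],
    [[0,0,0],[0,0,0.1],1],
    [[0,0,0],[0,0,0.1],1],
    [[0,0,0],[0,0,0.1],1],
    [[0,0,0],[0,0,0.1],1],
    [[0,0,0],[0,0,0.1],1],
    [[0,0,0],[0,0,0.1],1],
    [[0,0,0],[0,0,0.1],1],
    [[0,0,0],[0,0,0.1],1],
    [[0,0,0],[0,0,0.1],1],
    [[0,0,0],[0,0,0.1],1],
  ],
)

```text
t: 13.67
ee_pos: [558.6, -89.7, 197.9]
orientation: [-2.116, -2.317, 0.003]
ft_force: [0.5, 0.3, -2.1]
width: 51.7
```

Emit:
carry_out(
  rows=[
    [[0,0,0],[0,0,0.1],1],
    [[0,0,0],[0,0,0.1],1],
    [[0,0,0],[0,0,0.1],1],
    [[0,0,0],[0,0,0.1],1],
    [[0,0,0],[0,0,0.1],1],
    [[0,0,0],[0,0,0.1],1],
    [[0,0,0],[0,0,0.1],1],
    [[0,0,0],[0,0,0.1],1],
    [[0,0,0],[0,0,0.1],1],
    [[0,0,0],[0,0,0.1],1],
    [[0,0,0],[0,0,0.1],1],
    [[0,0,0],[0,0,0.1],1],
  ],
)

```text
t: 14.67
ee_pos: [558.6, -89.7, 197.9]
orientation: [-3.057, -0.718, 0.005]
ft_force: [-0.4, -0.5, -1.3]
width: 51.4
```

Emit:
carry_out(
  rows=[
    [[0,0,0],[0,0,0.1],1],
    [[0,0,0],[0,0,0.1],1],
    [[0,0,0],[0,0,0.1],1],
    [[0,0,0],[0,0,0.1],1],
    [[0,0,0],[0,0,0.1],1],
    [[0,0,0],[0,0,0],1],
    [[0,0,0],[0,0,0],1],
    [[0,0,0],[0,0,0],1],
    [[0,0,0],[0,0,0],1],
    [[0,0,0],[0,0,0],1],
  ],
)

```text
t: 15.5
ee_pos: [559.6, -89.9, 199.7]
orientation: [-3.141, 0.051, 0.001]
ft_force: [-0.0, -0.0, -3.1]
width: 51.7
```

```bash
python3 - <<'E'
from h import *
cmd_apply([(1,[-.008,-.0123,0],[0,0,0]),(10,[-.0164,-.025,0],[0,0,0]),(1,[-.012,-.02,0],[0,0,.05]),(29,[0,0,0],[0,0,.1])])
print(readout.get_obs()['qpos'].round(3))
cplan((560,-90,200),Rdown(-92))
im,c=wshot('w10')
E
```

```text
[-0.18   0.367  1.779  0.     0.996  1.423]
t 15.50 cmd [559.7  -89.91 199.98] yang -91.92 meas-cmd [-0.1  0.  -0.3] [ 0.   -0.02 -0.07] 
 d(cur axes) [ 0.3  0.1 -0. ] d(target axes) [ 0.3  0.1 -0. ] turn [0.     0.     0.0013] F [-0.  -0.  -3.1] w 51.7
t 15.50 ee [559.6 -89.9 199.7] d(cur axes) [0. 0. 0.] d(target axes) [0. 0. 0.] turn [0. 0. 0.] deg [0. 0. 0.] F [-0.  -0.  -3.1] w 51.7
```

View pics/w10.png

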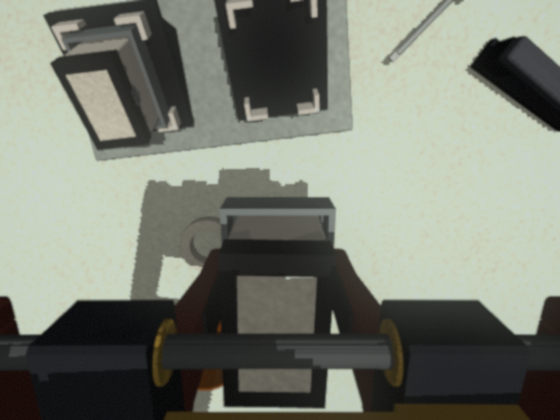

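Empty bay and its four white corner guides are visible near the top (bottom pair at (257,108) and (309,102)), slightly cut off. Moving 40 mm forward.

Emit:
carry_out(
  rows=[
    [[0.02,0,0],[0,0,0],1],
    [[0.02,0,0],[0,0,0],1],
    [[0,0,0],[0,0,0],1],
    [[0,0,0],[0,0,0],1],
    [[0,0,0],[0,0,0],1],
    [[0,0,0],[0,0,0],1],
  ],
)

```text
t: 16.05
ee_pos: [598.7, -91.1, 199.7]
orientation: [-3.141, 0.052, 0.002]
ft_force: [0.2, 0.2, -2.2]
width: 51.8
```

```bash
python3 - <<'E'
from h import *
cmd_apply([(2,[.02,0,0],[0,0,0])])
cplan((560,-90,200),Rdown(-92))
im,c=wshot('w11');crop(im,205,25,140,150,4,'pics/w11c.png');crop(im,30,10,200,200,3,'pics/w11d.png')
E
```

```text
t 16.05 cmd [599.68 -91.26 199.98] yang -91.92 meas-cmd [-1.   0.1 -0.2] [ 0.01 -0.07 -0.01] 
 d(cur axes) [-39.7   0.1  -0. ] d(target axes) [-39.7   0.1  -0. ] turn [0.     0.     0.0013] F [ 0.2  0.2 -2.2] w 51.8
t 16.05 ee [598.7 -91.1 199.7] d(cur axes) [0. 0. 0.] d(target axes) [0. 0. 0.] turn [0. 0. 0.] deg [0. 0. 0.] F [ 0.2  0.2 -2.2] w 51.8
```

View pics/w11c.png

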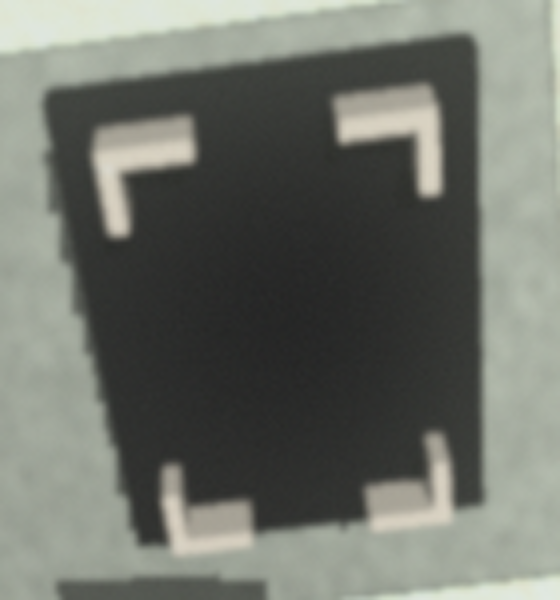

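```bash
cat > bay.py <<'E'
from h import *
def bayT(x,y,yaw,tilt=25.,z=52.):
    # x axis up the slope (away), z leans to robot
    Rz=R.from_euler('z',yaw,degrees=True)*R.from_euler('y',-tilt,degrees=True)
    T=np.eye(4);T[:3,:3]=Rz.as_matrix();T[:3,3]=[x,y,z];return T
def tp(T,q): q=np.atleast_2d(q);return q@T[:3,:3].T+T[:3,3]
def rect(L,W,z):return np.array([[L/2,W/2,z],[L/2,-W/2,z],[-L/2,-W/2,z],[-L/2,W/2,z]])
E
python3 - <<'E'
from bay import *
im,_=wload('w11')
px=(np.array([(96,157),(440,107),(452,521),(177,553)])+.5)/4-.5+[205,25]
for nm,c in (('cmd',cam('wrist',cobs())),('meas',wload('w11')[1])):
    for free in (0,1):
        def f(p):
            T=bayT(*p[:3],*( [p[4]] if free else []));return (proj(c,tp(T,rect(84+2*p[3],58+2*p[3],14)))-px).ravel()
        s=least_squares(f,[679,-95,0,4]+[25]*free);print(nm,s.x.round(2),s.fun.round(2))
c=cam('wrist',cobs())
def f(p): return (proj(c,tp(bayT(*p[:3]),rect(84+2*p[3],58+2*p[3],14)))-px).ravel()
p=least_squares(f,[679,-95,0,4]).x;T=bayT(*p[:3]);t=p[3]
overlay(im,c,[tp(T,rect(84+2*t,58+2*t,14)),tp(T,rect(84,58,14)),tp(T,rect(84,58,0)),tp(T,[[24,29,14],[24,-29,14],[-24,-29,14],[-24,29,14]])],205,25,140,150,4,'pics/w11o.png')
E
```

```text
cmd [683.58 -93.63   5.18   3.69] [ 0.19 -0.63 -0.42  0.29  0.18 -0.06  0.11  0.49]
cmd [683.73 -93.62   5.18   3.85  25.91] [-0.08 -0.39 -0.1   0.44  0.22 -0.32  0.    0.25]
meas [682.44 -93.48   5.19   3.66] [ 0.18 -0.62 -0.41  0.29  0.18 -0.07  0.12  0.48]
meas [682.59 -93.47   5.19   3.81  25.87] [-0.08 -0.4  -0.1   0.45  0.22 -0.32  0.01  0.25]
```

View pics/w11o.png

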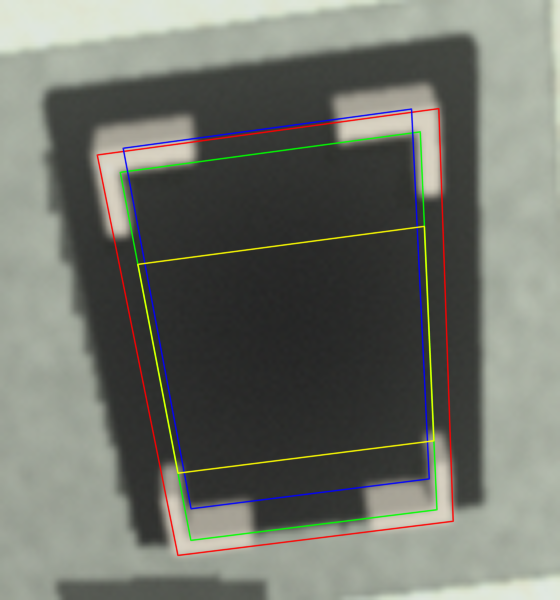

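The fit of the guides is within 0.6 px. I'll let the arm settle, then remeasure and cross-check against the top camera.

Emit:
carry_out(
  rows=[
    [[0,0,0],[0,0,0],1],
    [[0,0,0],[0,0,0],1],
    [[0,0,0],[0,0,0],1],
    [[0,0,0],[0,0,0],1],
    [[0,0,0],[0,0,0],1],
    [[0,0,0],[0,0,0],1],
  ],
)

```text
t: 16.6
ee_pos: [599.7, -91.3, 200.0]
orientation: [3.141, -0.053, 0.0]
ft_force: [-0.7, -0.6, -2.7]
width: 51.8
```

```bash
python3 - <<'E'
from bay import *
cplan((560,-90,200),Rdown(-92))
im,c=wshot('w12');crop(im,205,25,140,150,4,'pics/w12c.png')
old,_=wload('w11')
# image shift between w11 and w12
a=cv2.cvtColor(old[20:180,30:350],cv2.COLOR_RGB2GRAY).astype(np.float32);b=cv2.cvtColor(im[20:180,30:350],cv2.COLOR_RGB2GRAY).astype(np.float32)
print(cv2.phaseCorrelate(a,b))
t=cv2.imread('pics/top0.png')[:,:,::-1];T=bayT(683.5,-93.6,5.18)
t2=bayT(683.5,-93.6,5.18);t2[:3,3]+=t2[:3,:3]@[0,130,0]
overlay(t,cam('top'),[tp(T,rect(91.5,65.5,14)),tp(T,rect(84,58,14)),tp(t2,rect(91.5,65.5,14)),tp(t2,rect(66,40,59))],225,115,120,75,6,'pics/t12o.png')
overlay(im,c,[tp(t2,rect(91.5,65.5,14)),tp(t2,rect(84,58,14)),tp(t2,rect(66,40,59)),tp(t2,rect(78,52,22))],20,10,190,190,4,'pics/w12t.png')
E
```

```text
t 16.60 cmd [599.68 -91.26 199.98] yang -91.92 meas-cmd [-0.  -0.   0.1] [-0.  0.  0.] 
 d(cur axes) [-39.7   0.1  -0. ] d(target axes) [-39.7   0.1  -0. ] turn [0.     0.     0.0013] F [-0.7 -0.6 -2.7] w 51.8
t 16.60 ee [599.7 -91.3 200. ] d(cur axes) [0. 0. 0.] d(target axes) [0. 0. 0.] turn [0. 0. 0.] deg [0. 0. 0.] F [-0.7 -0.6 -2.7] w 51.8
((0.04798735577432467, 1.1036718893516593), 0.8324857233464718)
```

View pics/t12o.png

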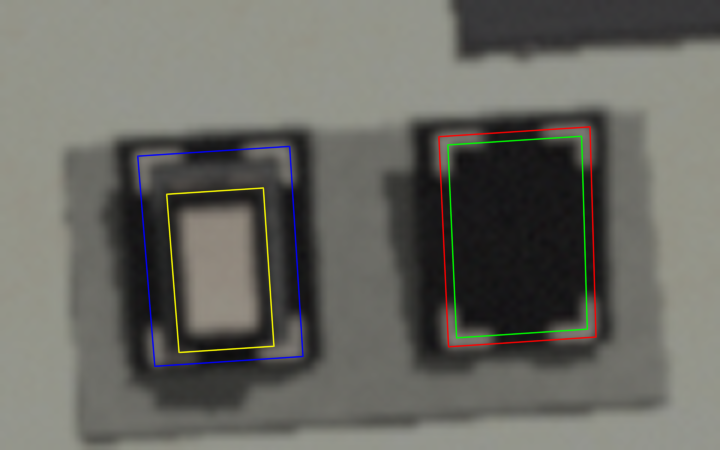

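View pics/w12t.png

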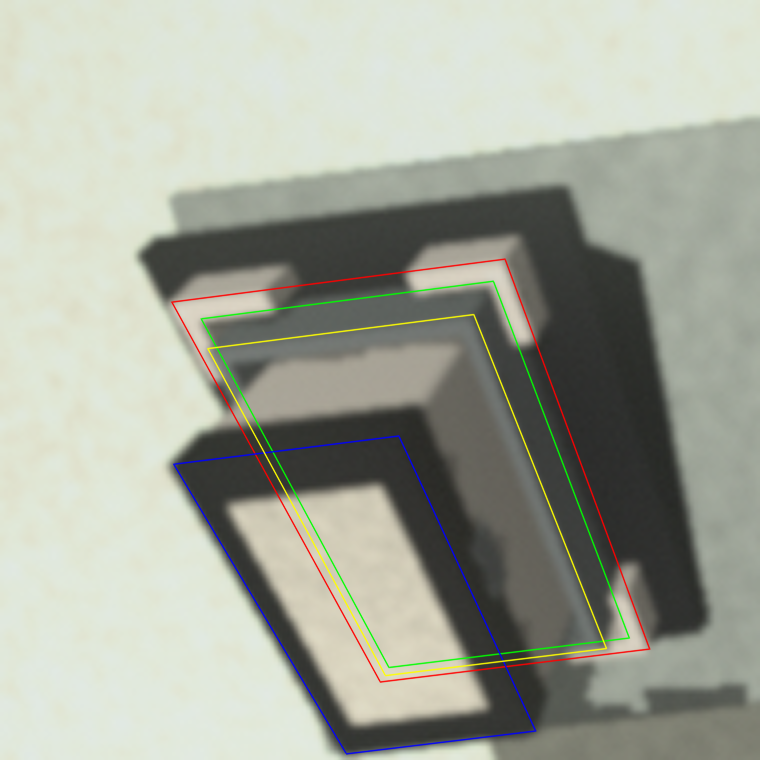

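Measured pose now equals the commanded one. The earlier shot was taken 1 mm before settling, and the image shifted by 1.1 px. Picking the corners again in the settled picture.

```bash
python3 - <<'E'
from bay import *
im,c=wload('w12');crop(im,205,25,140,140,5,'pics/w12c.png')
E
```

```text
(no output)
```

View pics/w12c.png

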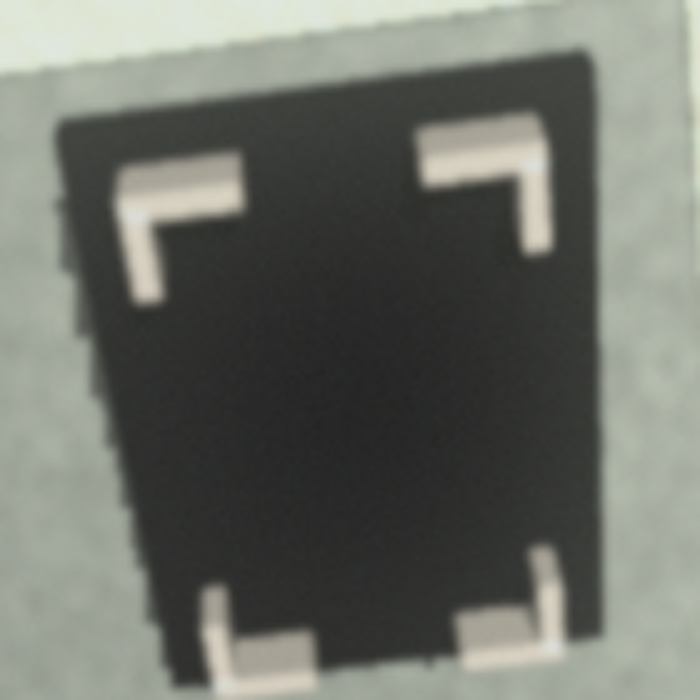

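```bash
python3 - <<'E'
from bay import *
im,c=wload('w12')
g=lambda q:(np.array(q)+.5)/5-.5+[205,25]
po=g([(118,203),(549,142),(563,660),(218,697)]);pi=g([(147,219),(522,180),(538,642),(233,679)])
for mode in ('outer','both','bothtilt'):
    def f(p):
        T=bayT(*p[:3],*([p[4]] if mode=='bothtilt' else []))
        e=(proj(c,tp(T,rect(84+2*p[3],58+2*p[3],14)))-po).ravel()
        return e if mode=='outer' else np.r_[e,(proj(c,tp(T,rect(84,58,14)))-pi).ravel()]
    s=least_squares(f,[683,-93,5,4]+([25] if mode=='bothtilt' else []));print(mode,s.x.round(2),s.fun.round(1))
E
```

```text
outer [682.42 -93.27   4.94   3.83] [ 0.2 -0.6 -0.3  0.4  0.1 -0.2  0.1  0.6]
both [682.41 -93.07   4.71   3.83] [ 0.1 -0.8 -0.4  0.5 -0.3 -0.1 -0.3  0.5  0.2  0.5  0.2 -1.1  0.5  0.5
  0.   0.3]
bothtilt [682.57 -93.06   4.71   3.97  25.83] [-0.2 -0.7 -0.1  0.7 -0.2 -0.3 -0.4  0.3  0.2  0.8  0.2 -0.8  0.4  0.2
  0.1 -0.1]
```

Bay: (682.4, -93.1, 52), yaw 5.0°, tilt 25°, consistent within about 1 mm. Turning the tray to the bay's attitude at height first.

```bash
cat >> bay.py <<'E'
B=bayT(682.4,-93.1,5.0)
RB=B[:3,:3]@np.diag([1,-1,-1.])
def goal(h,dx=0.3):return tp(B,[dx,0,h])[0]
E
python3 - <<'E'
from bay import *
print(goal(80),goal(3))
cplan(goal(80),RB)
E
```

```text
[648.99005197 -96.0229917  124.63140844] [681.40782749 -93.18680385  54.84570884]
t 16.65 cmd [599.68 -91.26 199.98] yang -91.92 meas-cmd [-0.  0. -0.] [-0.    0.   -0.01] 
 d(cur axes) [49.4  3.1 75.3] d(target axes) [12.3  9.  88.9] turn [ 0.0264  0.4358 -0.1189] F [-0.6 -0.4 -2.8] w 52.3
```

Emit:
carry_out(
  rows=[
    [[0,0,0],[0.0033,0.0545,-0.0149],1],
    [[0,0,0],[0.0033,0.0545,-0.0149],1],
    [[0,0,0],[0.0033,0.0545,-0.0149],1],
    [[0,0,0],[0.0033,0.0545,-0.0149],1],
    [[0,0,0],[0.0033,0.0545,-0.0149],1],
    [[0,0,0],[0.0033,0.0545,-0.0149],1],
    [[0,0,0],[0.0033,0.0545,-0.0149],1],
    [[0,0,0],[0.0033,0.0545,-0.0149],1],
    [[0,0,0],[0,0,0],1],
    [[0,0,0],[0,0,0],1],
    [[0,0,0],[0,0,0],1],
    [[0,0,0],[0,0,0],1],
  ],
)

```text
t: 17.65
ee_pos: [600.5, -91.3, 200.4]
orientation: [-3.046, -0.134, -0.676]
ft_force: [-0.8, 0.2, -1.7]
width: 52.1
```

```bash
python3 - <<'E'
from bay import *
cmd_apply([(8,[0,0,0],[.0033,.0545,-.0149])])
print(readout.get_obs()['qpos'].round(3))
cplan(goal(80),RB)
im,c=wshot('w13')
s=imaging.get_image('scene');crop(s,200,150,200,180,4,'pics/s13.png')
E
```

```text
[-0.24   0.288  1.982  0.302  0.474  1.002]
t 17.65 cmd [599.68 -91.26 199.98] yang -84.99 meas-cmd [ 0.9 -0.   0.5] [-0.01 -0.   -0.01] 
 d(cur axes) [12.3  9.1 88.9] d(target axes) [12.3  9.  88.9] turn [-0.0001 -0.0002  0.0003] F [-0.8  0.2 -1.7] w 52.1
t 17.65 ee [600.5 -91.3 200.4] d(cur axes) [0. 0. 0.] d(target axes) [0. 0. 0.] turn [0. 0. 0.] deg [0. 0. 0.] F [-0.8  0.2 -1.7] w 52.1
```

View pics/w13.png

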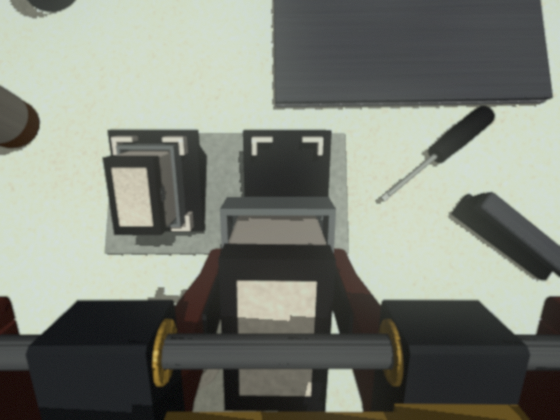

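View pics/s13.png

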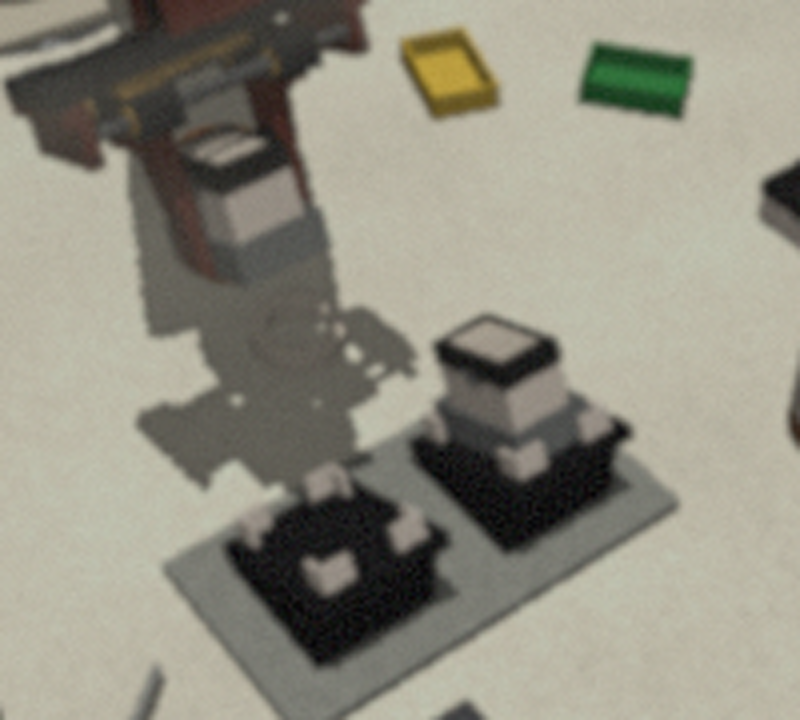

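The tray is now square to the bay in view, and the upper guides are visible at (252..322, 142). Moving over the bay and down to 40 mm above its floor.

Emit:
carry_out(
  rows=[
    [[0.0062,0.0045,0.015],[0,0,0],1],
    [[0.0061,0.0046,0.025],[0,0,0],1],
    [[0,0,0.025],[0,0,0],1],
    [[0,0,0.025],[0,0,0],1],
    [[0,0,0.02],[0,0,0],1],
    [[0,0,0.0139],[0,0,0],1],
    [[0,0,0.005],[0,0,0],1],
    [[0,0,0],[0,0,0],1],
    [[0,0,0],[0,0,0],1],
    [[0,0,0],[0,0,0],1],
    [[0,0,0],[0,0,0],1],
    [[0,0,0],[0,0,0],1],
  ],
)

```text
t: 18.75
ee_pos: [666.2, -94.8, 89.5]
orientation: [-3.046, -0.133, -0.678]
ft_force: [1.0, 0.3, -2.4]
width: 51.6
```

Emit:
carry_out(
  rows=[
    [[0,0,0],[0,0,0],1],
    [[0,0,0],[0,0,0],1],
    [[0,0,0],[0,0,0],1],
    [[0,0,0],[0,0,0],1],
  ],
)

```text
t: 19.08
ee_pos: [665.9, -94.6, 88.5]
orientation: [-3.046, -0.133, -0.676]
ft_force: [-0.2, -0.7, -1.6]
width: 51.8
```

```bash
python3 - <<'E'
from bay import *
cmd_apply([(1,[.0123,.0091,.1289],[0,0,0])])
cplan(goal(3),RB)
im,c=wshot('w14')
overlay(im,c,[tp(B,rect(91.6,65.6,14)),tp(B,rect(84,58,14))],180,110,200,150,4,'pics/w14o.png')
E
```

```text
t 19.08 cmd [665.87 -94.59  88.36] yang -84.99 meas-cmd [-0.  -0.   0.1] [-0.    0.01  0.  ] 
 d(cur axes) [-0. -0. 37.] d(target axes) [-0. -0. 37.] turn [-0.0001 -0.0002  0.0003] F [-0.2 -0.7 -1.6] w 51.8
t 19.08 ee [665.9 -94.6  88.5] d(cur axes) [0. 0. 0.] d(target axes) [0. 0. 0.] turn [0. 0. 0.] deg [0. 0. 0.] F [-0.2 -0.7 -1.6] w 51.8
```

View pics/w14o.png

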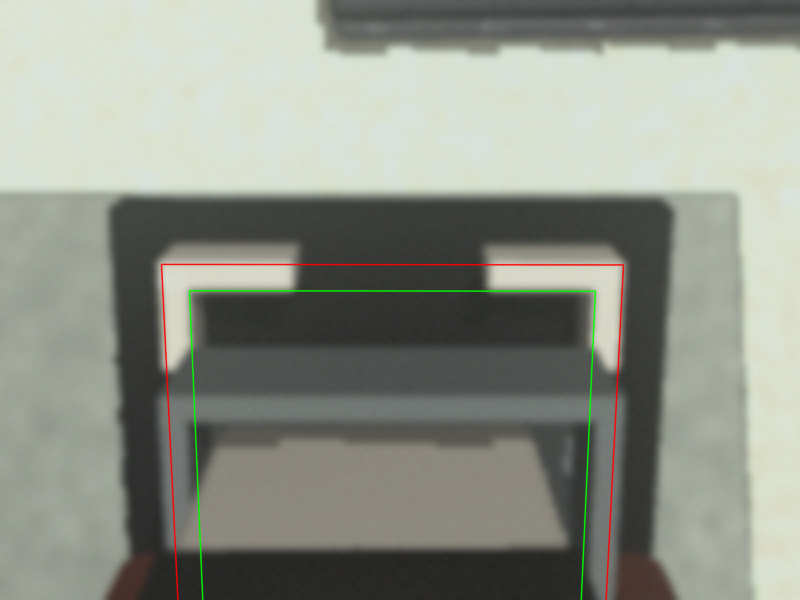

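The model outline lies right on the guides (within about 0.5 px), and tray and guides share the same centre column (about 391). Descending along the bay normal.

Emit:
carry_out(
  rows=[
    [[0,0,0.01],[0,0,0],1],
    [[0,0,0.01],[0,0,0],1],
    [[0,0,0.003],[0,0,0],1],
    [[0,0,0.003],[0,0,0],1],
    [[0,0,0.003],[0,0,0],1],
    [[0,0,0],[0,0,0],1],
    [[0,0,0],[0,0,0],1],
    [[0,0,0],[0,0,0],1],
  ],
)

```text
t: 19.8
ee_pos: [678.1, -93.5, 62.2]
orientation: [-3.046, -0.133, -0.676]
ft_force: [-0.0, -0.8, -1.9]
width: 51.9
```

```bash
python3 - <<'E'
from bay import *
cmd_apply([(1,[0,0,.029],[0,0,0])])
cplan(goal(3),RB)
im,c=wshot('w15')
overlay(im,c,[tp(B,rect(91.6,65.6,14)),tp(B,rect(84,58,14))],180,110,200,150,4,'pics/w15o.png')
E
```

```text
t 19.80 cmd [678.09 -93.52  62.08] yang -84.99 meas-cmd [ 0.  -0.   0.1] [-0.    0.01 -0.  ] 
 d(cur axes) [-0. -0.  8.] d(target axes) [-0. -0.  8.] turn [-0.0001 -0.0002  0.0003] F [-0.  -0.8 -1.9] w 51.9
t 19.80 ee [678.1 -93.5  62.2] d(cur axes) [0. 0. 0.] d(target axes) [0. 0. 0.] turn [0. 0. 0.] deg [0. 0. 0.] F [-0.  -0.8 -1.9] w 51.9
```

View pics/w15o.png

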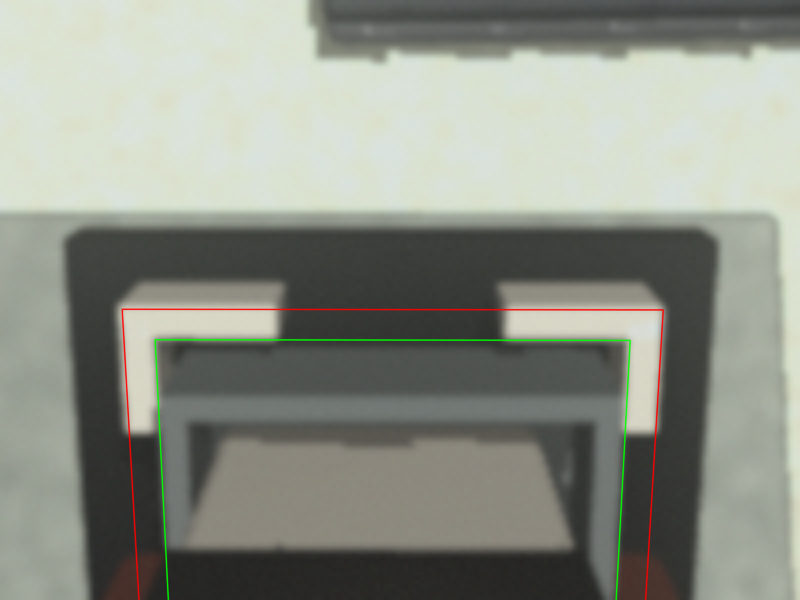

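The tray has entered between the guides with even gaps and no contact force. Last 7–8 mm now.

Emit:
carry_out(
  rows=[
    [[0,0,0.002],[0,0,0],1],
    [[0,0,0.002],[0,0,0],1],
    [[0,0,0.002],[0,0,0],1],
    [[0,0,0.001],[0,0,0],1],
    [[0,0,0],[0,0,0],1],
    [[0,0,0],[0,0,0],1],
  ],
)

```text
t: 20.35
ee_pos: [681.0, -93.2, 55.6]
orientation: [-3.046, -0.133, -0.675]
ft_force: [-0.8, -0.3, -2.6]
width: 51.9
```

Emit:
carry_out(
  rows=[
    [[0,0,0.0005],[0,0,0],1],
    [[0,0,0.0005],[0,0,0],1],
    [[0,0,0],[0,0,0],1],
    [[0,0,0],[0,0,0],1],
  ],
)

```text
t: 20.68
ee_pos: [681.3, -93.2, 55.3]
orientation: [-3.046, -0.133, -0.676]
ft_force: [-5.1, 0.3, 4.9]
width: 51.4
```

Emit:
carry_out(
  rows=[
    [[0,0,0.0005],[0,0,0],1],
    [[0,0,0],[0,0,0],1],
    [[0,0,0],[0,0,0],1],
  ],
)

```text
t: 20.93
ee_pos: [681.3, -93.3, 55.2]
orientation: [-3.046, -0.133, -0.676]
ft_force: [-10.5, 0.0, 11.5]
width: 51.9
```

Floor contact is felt (about 17 N along the bay normal) at the expected depth. Opening, then a look before retreating.

Emit:
carry_out(
  rows=[
    [[0,0,-0.0005],[0,0,0],0.7],
    [[0,0,0],[0,0,0],0.4],
    [[0,0,0],[0,0,0],0],
    [[0,0,0],[0,0,0],0],
    [[0,0,0],[0,0,0],0],
    [[0,0,0],[0,0,0],0],
    [[0,0,0],[0,0,0],0],
    [[0,0,0],[0,0,0],0],
    [[0,0,0],[0,0,0],0],
  ],
)

```text
t: 21.68
ee_pos: [681.5, -93.2, 54.8]
orientation: [-3.046, -0.133, -0.676]
ft_force: [0.5, -0.5, -0.2]
width: 87.7
```

```bash
python3 - <<'E'
from bay import *
cmd_apply([(1,[0,0,.008],[0,0,0])])
cplan(goal(3),RB)
im,c=wshot('w16')
overlay(im,c,[tp(B,rect(84,58,14)),tp(B,rect(78,52,22))],150,110,260,190,3,'pics/w16o.png')
E
```

```text
t 21.68 cmd [681.46 -93.22  54.83] yang -84.99 meas-cmd [-0. -0. -0.] [-0. -0.  0.] 
 d(cur axes) [-0. -0. -0.] d(target axes) [-0. -0. -0.] turn [-0.0001 -0.0002  0.0003] F [ 0.5 -0.5 -0.2] w 87.7
t 21.68 ee [681.5 -93.2  54.8] d(cur axes) [0. 0. 0.] d(target axes) [0. 0. 0.] turn [0. 0. 0.] deg [0. 0. 0.] F [ 0.5 -0.5 -0.2] w 87.7
```

View pics/w16o.png

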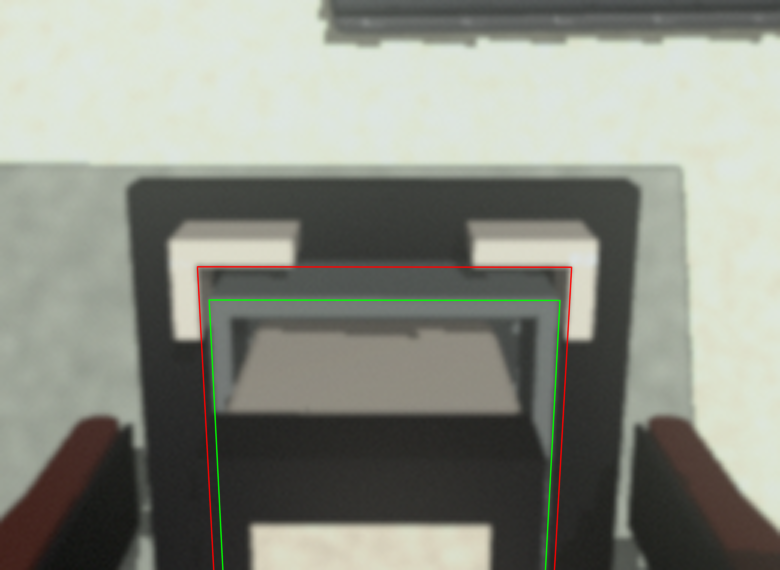

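The released tray sits right on the predicted home outline. The case has slid about 2.5 mm sideways within its play and is still down. Retreating along the bay normal.

Emit:
carry_out(
  rows=[
    [[0,0,-0.008],[0,0,0],0],
    [[0,0,-0.015],[0,0,0],0],
    [[0,0,-0.025],[0,0,0],0],
    [[0,0,-0.025],[0,0,0],0],
    [[0,0,-0.03],[0,0,0],0],
    [[0,0,-0.03],[0,0,0],0],
    [[0,0,-0.03],[0,0,0],0],
    [[0,0,-0.017],[0,0,0],0],
    [[0,0,0],[0,0,0],0],
    [[0,0,0],[0,0,0],0],
    [[0,0,0],[0,0,0],0],
    [[0,0,0],[0,0,0],0],
  ],
)

```text
t: 22.73
ee_pos: [605.2, -99.6, 216.6]
orientation: [-3.046, -0.133, -0.672]
ft_force: [0.0, 0.4, -0.4]
width: 88.1
```

Emit:
carry_out(
  rows=[
    [[0,0,0],[0,0,0],0],
    [[0,0,0],[0,0,0],0],
    [[0,0,0],[0,0,0],0],
  ],
)

```text
t: 22.98
ee_pos: [605.5, -99.7, 216.9]
orientation: [-3.046, -0.133, -0.673]
ft_force: [0.5, 0.7, -0.9]
width: 87.9
```

```bash
python3 - <<'E'
from bay import *
cmd_apply([(1,[0,0,-.18],[0,0,0])])
cplan(goal(3),RB)
im,c=wshot('w17')
overlay(im,c,[tp(B,rect(84,58,14)),tp(B,rect(78,52,22)),tp(B,rect(66,40,59)),tp(B,rect(66,40,59)-[0,-2.5,0])],210,110,140,150,4,'pics/w17o.png')
s=imaging.get_image('scene');crop(s,200,200,200,150,4,'pics/s17.png')
t=imaging.get_image('top');cv2.imwrite('pics/top17.png',t[:,:,::-1])
E
```

```text
t 22.98 cmd [605.64 -99.87 217.95] yang -84.99 meas-cmd [-0.2  0.1 -1. ] [ 0.03 -0.08  0.01] 
 d(cur axes) [ -0.  -0. 180.] d(target axes) [ 0.0e+00 -1.0e-01  1.8e+02] turn [-0.0001 -0.0002  0.0003] F [ 0.5  0.7 -0.9] w 87.9
t 22.98 ee [605.5 -99.7 216.9] d(cur axes) [0. 0. 0.] d(target axes) [0. 0. 0.] turn [0. 0. 0.] deg [0. 0. 0.] F [ 0.5  0.7 -0.9] w 87.9
```

View pics/w17o.png

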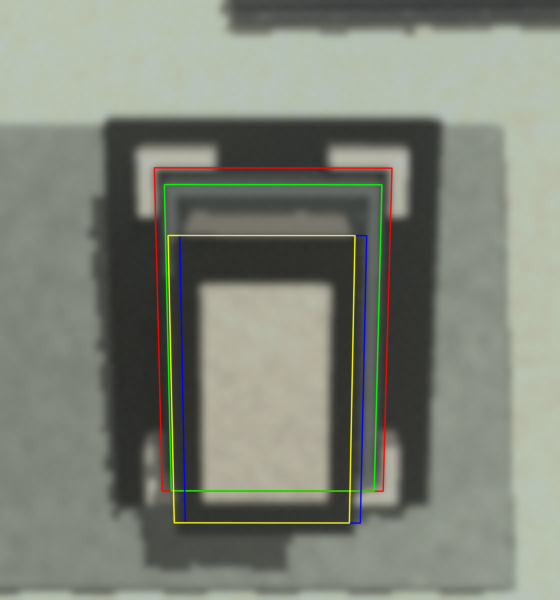

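View pics/s17.png

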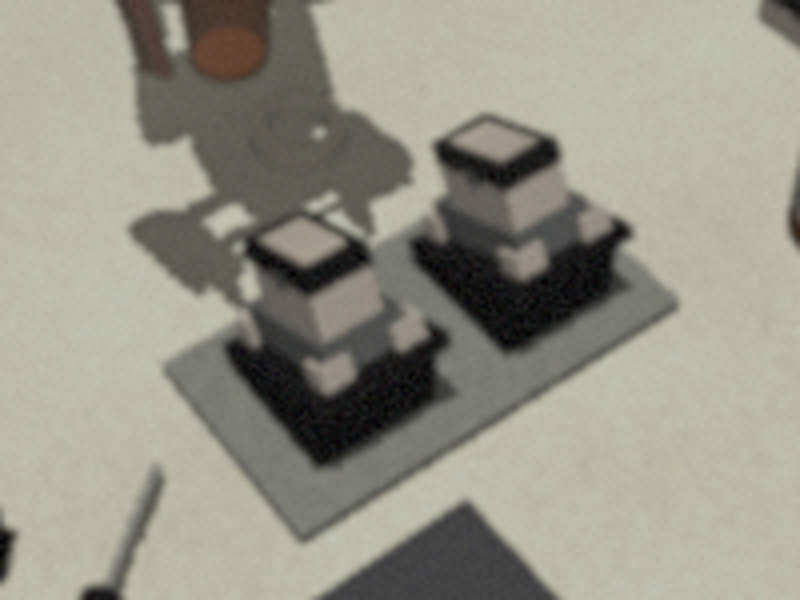

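View pics/top17.png

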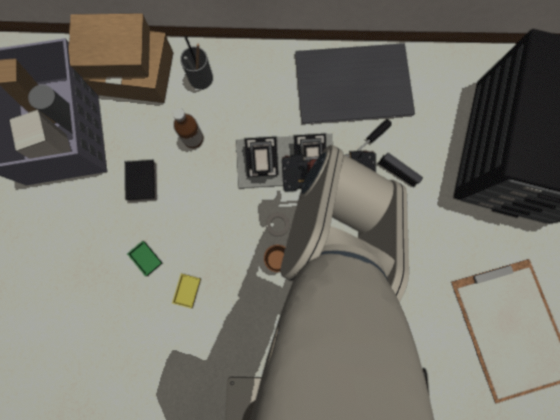

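The tray lies on the predicted home outline, and the case is down and looks the same as the twin. The bystanders are in their original pixel places and the gripper is well clear. Handing in.

```bash
python3 - <<'E'
from workcell import close_job
print(close_job())
E
```

```text
the job is handed in; nothing more can be done
None
```

I set the case upright in the grey tray where it stood on the table. I then took the loaded tray by its sides, seated it in the empty bay and handed the job in at about 23 s; no verdict came back.

**Tray:** it went down between the guides until I felt the floor (about 17 N along the bay's normal). After release it lies on the predicted home outline to within about 1 mm.

**Case:** it is fully down, and in the scene camera it looks the same as the twin. While carried tilted it slid about 2.5 mm sideways and 1–2 mm down the slope. Both are within the tray's 3 mm play and the 6 mm limit.

**Bystanders and robot:** the bystanders I could see in the last pictures have not moved. The arm partly hid the tape roll and tumbler in the top view. The open gripper had backed off 180 mm and read almost no force.

**What disagreed:** the top camera placed the tray about 2.5 mm from where the wrist camera did, so I relied on the wrist camera. My first picture of the bay was taken 1 mm before the arm had settled, so I measured it again before using it.

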